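# Square the veneer panels and load the vacuum plate

## Task

Turn the vacuum isolator fully off. Then take the veneer panels that are on the bench one at a time, in the order dark, red, pale (there may be only two): slide each one flat into the corner of the squaring jig until it touches both fences, grip it there, and lay it squarely on the pad with its own colour strip, edges in line with the pad's, and let go. When all are down turn the isolator fully on; leave the flask, glue jar and tape roll alone.

Things in the scene. Friction and masses are not known exactly. Their poses are not given: they have to be found in the camera images.
- dark_c (a point): the dark panel: loose flat veneered panel, dark brown wood with two yellow cross stripes (seen on both faces), 100 x 50 x 14 mm, 60 g or so; may be absent. Point at its centre, 7 mm above its underside; x along its 100 mm length, y across its 50 mm width, z up. Its two faces and ends are alike. It starts flat on the bench (z = 0)
- red_c (a point): the red panel: loose flat veneered panel, red-stained with two dark brown cross stripes (seen on both faces), 100 x 50 x 14 mm, 60 g or so; may be absent. Point at its centre, 7 mm above its underside; x along its 100 mm length, y across its 50 mm width, z up. Its two faces and ends are alike. It starts flat on the bench (z = 0)
- pale_c (a point): the pale panel: loose flat veneered panel, white-faced with two blue cross stripes (seen on both faces), 100 x 50 x 14 mm, 60 g or so; may be absent. Point at its centre, 7 mm above its underside; x along its 100 mm length, y across its 50 mm width, z up. Its two faces and ends are alike. It starts flat on the bench (z = 0)
- jig_corner (a point): inside corner of the squaring jig, where its two fence faces meet, on the jig base's upper surface (12 mm above the bench). End fence: face at x = 0, from y = 0 to 50 mm. Side fence: face at y = 0, two blocks from x = 0 to -22 and -78 to -100 mm; a finger fits the 56 mm gap between. A panel home in the corner lies lengthwise along x, centre at x = -50, y = +25, z = +7 mm of this frame
- jig: squaring jig, fixed: plywood base 170 (x) x 120 (y) mm, 12 mm thick, with aluminium fences 14 mm wide standing 12 mm above it along its +x and -y sides, the -y one split. Origin at the centre of its underside; the corner lies at x = +65, y = -40 mm, so the clear base runs 150 mm to -x and 100 mm to +y of the corner
- pad_dark_c (a point): pad for the dark panel: black rectangle 50 x 100 mm with thin yellow outline, flush in the top of the fixed blue vacuum plate (155 x 400 mm, 20 mm thick), with a strip of the dark panel's face colour on its -x side. Point: pad centre on the plate's top, 20 mm above the bench; x along the 50 mm, y along the 100 mm. Three pads in a row along y, 125 mm apart, in any order
- pad_red_c (a point): pad for the red panel: black rectangle 50 x 100 mm with thin yellow outline, flush in the top of the fixed blue vacuum plate (155 x 400 mm, 20 mm thick), with a strip of the red panel's face colour on its -x side. Point: pad centre on the plate's top, 20 mm above the bench; x along the 50 mm, y along the 100 mm. Three pads in a row along y, 125 mm apart, in any order
- pad_pale_c (a point): pad for the pale panel: black rectangle 50 x 100 mm with thin yellow outline, flush in the top of the fixed blue vacuum plate (155 x 400 mm, 20 mm thick), with a strip of the pale panel's face colour on its -x side. Point: pad centre on the plate's top, 20 mm above the bench; x along the 50 mm, y along the 100 mm. Three pads in a row along y, 125 mm apart, in any order
- vac_handle (a joint): rotary handle of the vacuum isolator, rad: 0 = off (stop), 1.4 = on (stop); grows as it turns clockwise seen from above. Stays where it is left, turns stiffly (about 0.12 N m)
- handle_grip (a point): red bar handle of the vacuum isolator, 100 x 16 mm, 28 mm tall (62 to 90 mm above the bench), on a fixed grey box 90 x 90 x 50 mm with yellow top. Point on its vertical turning axis, 76 mm above the bench; x along the bar to its white-striped end. Off: that end points at the black dot on the yellow top; on: 1.4 rad clockwise from there, seen from above
- flask: steel drinking flask, 66 mm across, 200 mm tall, upright bystander; origin at the centre of its underside
- glue_jar: white glue jar with orange cap, 60 mm across, 85 mm tall, upright bystander; origin at the centre of its underside
- tape: roll of tan tape, 90 mm across, 25 mm tall, lying flat, bystander; origin at the centre of its underside
Mind the look-alikes: they are no part of the job. There is more than one size of the part that bears vac_handle; the job needs the smallest.

How it is judged:
By the outcome, as a careful person would: the job done as asked, in the order asked, and still so for the second after the job is handed in, with the robot touching nothing.
Of dark, red, pale only 2 to 3 are there at a start; the rules pass over those that are not, and their reading is None.
At some moment in a run one of dark, red, pale may be knocked a few centimetres aside while the robot is not near it.
Once in a run the grip may slacken for a moment while it holds something.
It also fails if it takes over 210 s, if anything falls off the work surface, if the arm or the gripper's body presses on something with over 40 N, if the wrist force passes 120 N, or if a joint passes its speed limit or range.

## Robot

A 6-joint arm with a two-finger parallel gripper is mounted at the origin on the work surface. World frame = base frame: x ahead of the robot, y to its left, z up, the work surface at z = 0. Lengths are in m, angles in degrees, forces in N, time in s.
With the tool pointing down it reaches from about 0.325 to 0.775 m from the base axis. Payload 5.5 kg.
Tool frame: the origin (TCP) lies midway between the tips of the shut fingers; the grasp point (between the pads) lies grasp_offset behind it (grasp_offset is the distance from the TCP to the grasp point, in m); z points along the fingers, y is the line along which they close (so a half turn about z gives the same grasp; the last joint's range is limited). The gripper opens to 85 mm and grips with 20 to 120 N. Pads are 22 mm wide; open, the fingers measure 114 mm over their backs; the gripper's body (76 mm by 85 mm) begins 54 mm behind the grasp point. The pads swing forward as they close: fully open they stand 13 mm farther back than shut.
Start: joints at [-68.394, 5.22, 70.514, -0, 104.267, -3.249], TCP at [0.252, -0.544, 0.231] pointing down, gripper open.
Joint ranges: [-164.24, 164.24], [-49.07, 125.15], [9.68, 141.18], [-86.29, 266.29], [3.28, 154.24], [-151.56, 151.56]. Speed limits (degrees/s): [147.25, 147.25, 172.46, 180, 180, 180].

## Interface

Orientations are given as a 3x3 rotation matrix whose columns are the frame's x, y, z axes.
In Python, from bench import * gives the robot as it stands.
- The arm moves only by the shell command python3 -m pendant 'ROWS' [FORCE]. ROWS is JSON, a list of rows, each an object of numbers: "dx", "dy", "dz": the shift along the tool's x, y, z in cm; "twist": the turn about the tool's z in degrees; "gripper": the closure, from -1 (fully open) to 1 (shut). In form: [{"dx": .., "dy": .., "dz": .., "twist": .., "gripper": ..}, ...]. A call has 1 to 20 rows; each row is the pose to reach, as a shift and turn from the pose commanded when the call began, along the tool's axes at that moment; what a row does not reach only later rows make up. A row lasts 1/12 s, in which the tool goes at most 41.7 mm and 7.16 degrees, less where a joint would pass 70% of its speed; a pose out of reach is approached as far as the arm can. A call with a gripper value outside its range is refused whole. The fingers move at their own pace and stop on an object; FORCE is the grip in N (left out, the last holds). Time passes only in rows, so rows that repeat a pose let the fingers close. It gives the time, the measured TCP pose, the force, the opening and the grip force at its end, in the units of the state.
- observe(): the state, without advancing time (a new reading comes with each control period).
- read_camera(name): name is "scene" or "top" or "wrist"; returns a dict with "frame" (420x560x3 uint8, blue, green, red), "camera_matrix" (3x3 intrinsics, pixels), "k1" (the pictures are not rectified: a ray, as slopes to the right and down, at radius r is drawn at 1 + k1 r^2 times it, then the intrinsics apply), "camera_from_world" (4x4, takes a point from world to camera coordinates). Camera axes: x right, y up, looking along -z (the intrinsics and any distortion apply to the point x, -y, -z); pixel columns grow to the right and rows downward; lengths in m; the calibration is good to about 2 mm. A picture is of the moment at which its call begins. There is no depth.
- job_done(): hands the job in; it is judged then, once.
The state is a dict: "time": time; "joint_positions": joint angles; "joint_vel": joint speeds; "joint_efforts": joint torques, N m; "position": TCP position; "orientation": TCP orientation; "ft_force": force on the tool from outside, world axes, zero at the start; "moment": the same for the moment, N m; "width": finger opening in m; "grip_force": force on a finger pad.
Only numpy, scipy, OpenCV 4.12 (cv2) and the standard library are available. Lean on these libraries where they do the work, as an engineer would, in place of code of your own. Each camera call takes 0.05 s, during which the arm holds its last target. There are 200 camera calls.

## Working session

There is one attempt and no reset: what is moved stays moved. The work goes in short steps, Python scripts to look and compute and a shell command to move; the robot and the scene stay as the last step left them, time stands still between calls to the robot, and variables do not carry over. Pictures are saved under pics/ and viewed, at most 14 in all, crops included, and the job is handed in when it is done.

```bash
ls; mkdir -p pics; python3 - <<'E'
from bench import *
import cv2,numpy as np
s=observe();print({k:(np.round(v,3).tolist()) for k,v in s.items()})
for n in ["top","scene"]:
    c=read_camera(n);cv2.imwrite(f"pics/{n}0.png",c["frame"]);print(n,c["camera_matrix"],c["k1"],np.round(c["camera_from_world"],3))
try: print(grasp_offset)
except Exception as e: print(e)
E
```

```text
pics
{'time': 0.0, 'joint_positions': [-68.393, 5.261, 70.583, -0.001, 104.265, -3.247], 'joint_vel': [0.004, -0.025, 0.085, -0.019, -0.014, 0.017], 'joint_efforts': [0.001, -45.873, -41.802, -0.0, 0.012, 0.0], 'position': [0.252, -0.544, 0.23], 'orientation': [[0.907, 0.42, -0.001], [0.42, -0.907, 0.002], [0.0, -0.002, -1.0]], 'ft_force': [-0.23, 0.443, 0.024], 'moment': [-0.0, -0.01, 0.006], 'grip_force': 0.0, 'width': 0.085}
top [[473.17601915   0.         279.61978988]
 [  0.         473.17601915 213.53693523]
 [  0.           0.           1.        ]] -0.10221696366215724 [[-0.03  -1.     0.003  0.034]
 [ 0.977 -0.029  0.213 -0.453]
 [-0.213  0.009  0.977 -1.27 ]
 [ 0.     0.     0.     1.   ]]
scene [[384.44181467   0.         277.91320025]
 [  0.         384.44181467 206.4558511 ]
 [  0.           0.           1.        ]] -0.10043637158285135 [[-0.522  0.853 -0.003  0.236]
 [-0.716 -0.436  0.545  0.276]
 [ 0.464  0.286  0.838 -1.504]
 [ 0.     0.     0.     1.   ]]
0.0187
```

View pics/top0.png

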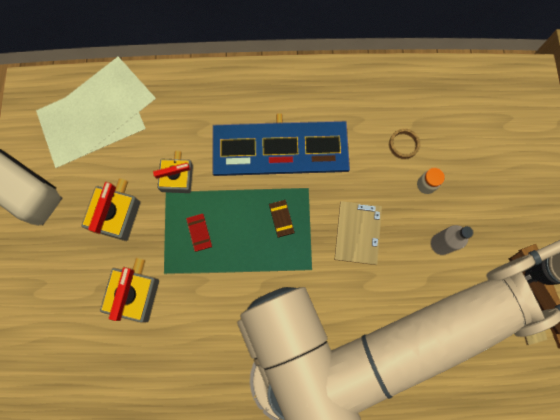

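View pics/scene0.png

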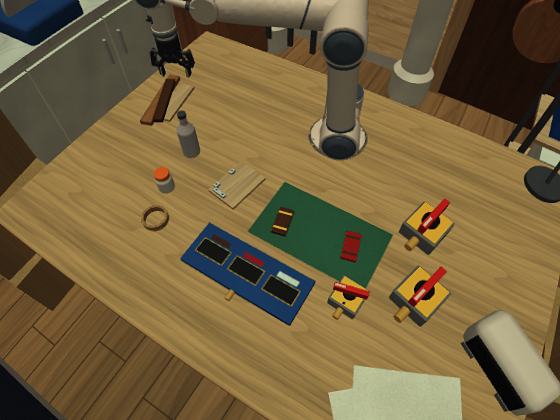

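The top view shows three isolators: small at (174,173), and larger ones at (110,210) and (129,293). The smallest, at (174,173), is the one for the job. The red panel is at (199,232) and the dark one at (282,218), with no pale panel visible; the offcuts at (535,285) are decoys. The pad strips run pale, red, dark from left to right at (238,160), (281,159) and (324,158). The jig is at (358,232), with its corner near (378,212).

```bash
cat > h.py <<'E'
from bench import *
import cv2,numpy as np
def w2p(c,P):
    P=np.atleast_2d(P);q=(c["camera_from_world"]@np.c_[P,np.ones(len(P))].T)[:3]
    u=np.c_[q[0]/-q[2],-q[1]/-q[2]];u=u*(1+c["k1"]*(u**2).sum(1,keepdims=True))
    K=c["camera_matrix"];return u*[K[0,0],K[1,1]]+K[:2,2]
def p2w(c,uv,z):
    uv=np.atleast_2d(uv).astype(float);K=c["camera_matrix"]
    d=(uv-K[:2,2])/[K[0,0],K[1,1]];u=d.copy()
    for _ in range(20):u=d/(1+c["k1"]*(u**2).sum(1,keepdims=True))
    r=np.c_[u[:,0],-u[:,1],-np.ones(len(u))];T=c["camera_from_world"];R=T[:3,:3]
    o=-R.T@T[:3,3];w=r@R
    return o+w*((z-o[2])/w[:,2])[:,None]
def crop(c,x,y,w,h,k,name):
    cv2.imwrite("pics/"+name,cv2.resize(c["frame"][y:y+h,x:x+w],None,fx=k,fy=k,interpolation=cv2.INTER_CUBIC))
E
python3 - <<'E'
from h import *
c=read_camera("top")
crop(c,150,110,200,150,4,"c1.png")
crop(c,150,145,60,50,12,"c2.png")
crop(c,330,190,60,50,12,"c3.png")
E
```

```text
(no output)
```

View pics/c1.png

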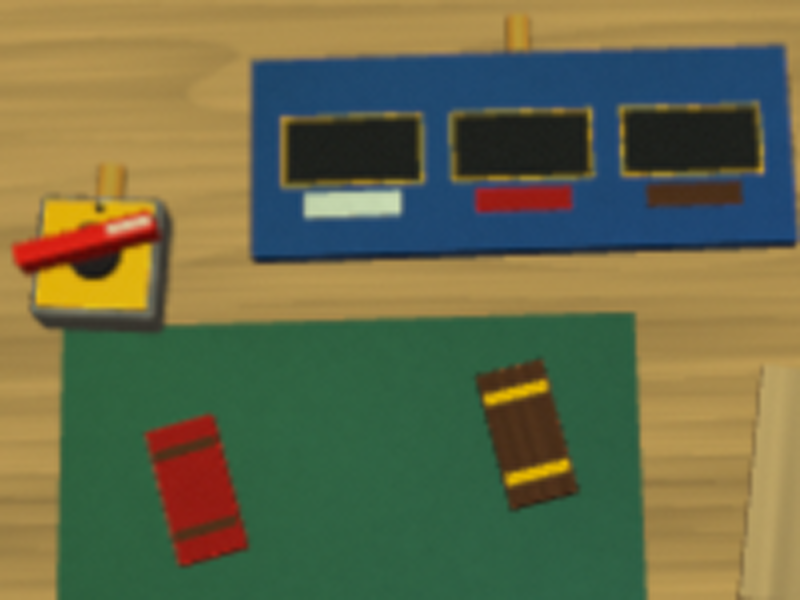

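View pics/c2.png

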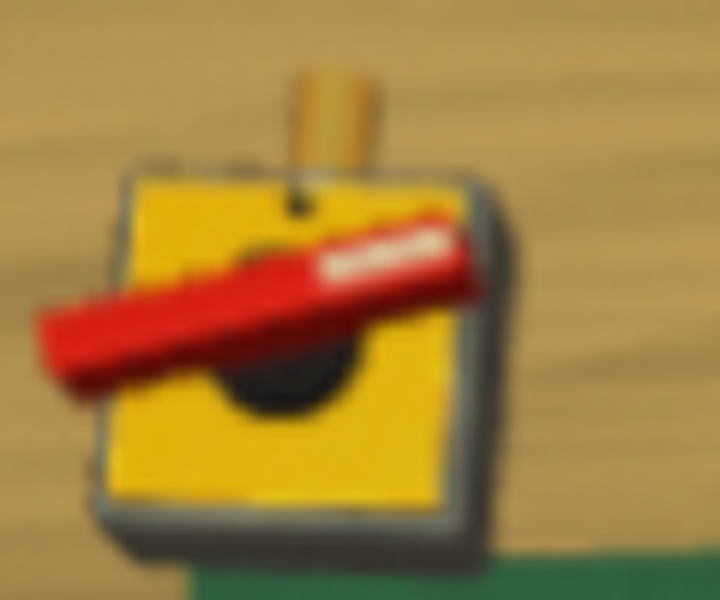

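View pics/c3.png

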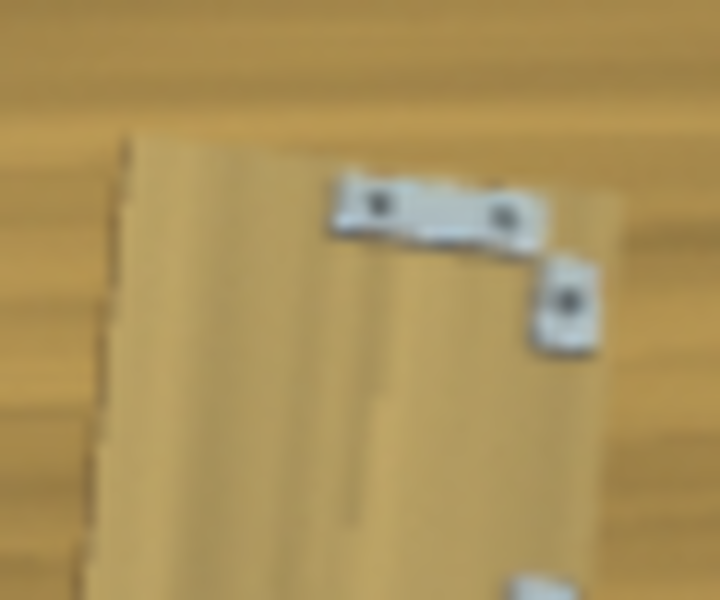

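The close crop confirms the small isolator. Its bar is mid-travel, with the white end at about (187,165) and the black dot at (174.5,162). Next I measure positions coarsely.

```bash
cat > m.py <<'E'
from h import *
c=read_camera("top")
def f(pts,x,y,k,z): return p2w(c,(np.array(pts,float)+.5)/k-.5+[x,y],z)
def rep(n,W):
    L=[np.linalg.norm(W[i]-W[(i+1)%4])*1e3 for i in range(4)]
    i=int(np.argmax([L[0]+L[2],L[1]+L[3]])); d=W[i+1]-W[i]+W[i+2 if i==0 else 2]-W[3 if i==0 else 3]
    d=(W[1]-W[0]+W[2]-W[3]) if i==0 else (W[2]-W[1]+W[3]-W[0])
    print(n,W[:,:2].mean(0).round(4),"sides",np.round(L),"long dir deg",np.degrees(np.arctan2(d[1],d[0])).round(1))
a=(150,110,4)
rep("dark",f([(477,374),(543,359),(579,491),(512,509)],*a,.014))
rep("red",f([(147,432),(213,415),(247,547),(181,565)],*a,.014))
rep("padpale",f([(281,115),(423,112),(425,183),(283,187)],*a,.02))
rep("padred",f([(451,109),(592,107),(594,178),(453,182)],*a,.02))
rep("paddark",f([(619,105),(760,101),(764,173),(621,177)],*a,.02))
rep("plate",f([(252,60),(783,45),(795,243),(254,257)],*a,.02))
b=(150,145,12)
rep("boxtop",f([(135,180),(468,185),(440,510),(108,497)],*b,.05))
rep("bar",f([(38,322),(440,210),(470,258),(62,370)],*b,.09))
print("dot",f([(298,205)],*b,.05).round(4))
rep("jig",p2w(c,[(341,200),(382,206),(377,264),(335,259)],.012))
print(p2w(c,[(330+333/12,190+228/12),(330+540/12,190+247/12)],.024).round(4))
E
python3 m.py
```

```text
dark [0.4491 0.0147] sides [ 49. 100.  49. 101.] long dir deg -167.2
red [0.4149 0.2511] sides [ 49.  99.  48. 100.] long dir deg -165.6
padpale [0.6649 0.1368] sides [105.  55. 104.  56.] long dir deg -90.3
padred [0.6652 0.0119] sides [104.  56. 103.  57.] long dir deg -90.4
paddark [ 0.6657 -0.1126] sides [105.  57. 105.  56.] long dir deg -89.8
plate [0.661  0.0129] sides [397. 155. 394. 154.] long dir deg -90.0
boxtop [0.5809 0.3191] sides [81. 81. 79. 79.] long dir deg -93.5
bar [0.5811 0.3186] sides [96. 14. 97. 13.] long dir deg -75.7
dot [[0.6151 0.3173 0.05  ]]
jig [ 0.4021 -0.2044] sides [120. 169. 119. 172.] long dir deg 171.0
[[ 0.4663 -0.2035  0.024 ]
 [ 0.4602 -0.2527  0.024 ]]
```

```bash
cat > go.py <<'E'
import sys
from h import *
# usage: go.py x y z yaw(tool x, deg)   -> shift in tool axes
s=observe();R=np.array(s["orientation"]);p=np.array(s["position"])
x,y,z,yaw=map(float,sys.argv[1:5])
y0=np.degrees(np.arctan2(R[1,0],R[0,0]))
d=(np.array([x,y,z])-p)*100
# yawed vertical frame
t=np.radians(y0);ex=np.array([np.cos(t),np.sin(t),0]);ey=np.array([np.sin(t),-np.cos(t),0])
print("dx %.2f dy %.2f dz %.2f twist %.1f"%(*(R.T@d),(y0-yaw+180)%360-180),"pos",p.round(4),"yaw",round(y0,1),"dist",np.linalg.norm(d).round(1),"t",round(s["time"],2),"tilt",R[:2,2].round(4))
E
python3 go.py .36 -.2 .33 82; python3 -c "
from h import *
c=read_camera('top');print(p2w(c,[(448,243),(404,144),(430,188)],0))"
```

```text
dx 24.26 dy -26.72 dz -9.91 twist -57.1 pos [ 0.2521 -0.5443  0.2306] yaw 24.9 dist 37.4 t 0.2 tilt [-0.0005  0.0011]
[[ 0.36327378 -0.46491625  0.        ]
 [ 0.6685154  -0.36203338  0.        ]
 [ 0.52909602 -0.42770165  0.        ]]
```

```bash
python3 -m pendant '[{"dz":-4},{"dz":-8},{"dz":-10},{"dx":24.3,"dy":-26.7,"dz":-10,"twist":-57},{"dx":24.3,"dy":-26.7,"dz":-10,"twist":-57},{"dx":24.3,"dy":-26.7,"dz":-10,"twist":-57},{"dx":24.3,"dy":-26.7,"dz":-10,"twist":-57},{"dx":24.3,"dy":-26.7,"dz":-10,"twist":-57},{"dx":24.3,"dy":-26.7,"dz":-10,"twist":-57},{"dx":24.3,"dy":-26.7,"dz":-10,"twist":-57},{"dx":24.3,"dy":-26.7,"dz":-10,"twist":-57},{"dx":24.3,"dy":-26.7,"dz":-10,"twist":-57},{"dx":24.3,"dy":-26.7,"dz":-10,"twist":-57},{"dx":24.3,"dy":-26.7,"dz":-10,"twist":-57},{"dx":24.3,"dy":-26.7,"dz":-10,"twist":-57}]'
python3 - <<'E'
from h import *
c=read_camera("wrist");cv2.imwrite("pics/w1.png",c["frame"]);print(w2p(c,[[.461,-.253,.012],[.362,-.24,.012],[.4,-.2,0]]))
E
python3 go.py .581 .319 .15 104.3
```

```text
[[ 107.4708928  -119.70904079]
 [  61.52924142  -31.88320122]
 [  49.51304569  -73.30443573]]
dx 66.13 dy -64.51 dz 8.13 twist -79.4 pos [ 0.2522 -0.5444  0.2309] yaw 24.9 dist 92.7 t 0.3 tilt [-0.0003  0.0006]validation failed for argument at $[0]...
```

View pics/w1.png

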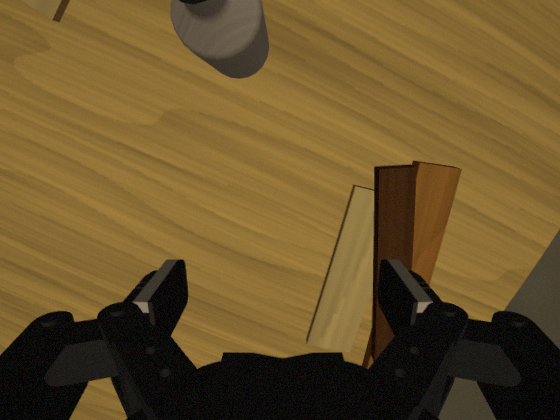

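The wrist view is still at the start pose because the move was refused: each row needs all five keys. The picture's up direction is tool +x.

```bash
python3 go.py .42 -.29 .33 82;  python3 -m pendant '[{"dx":0,"dy":0,"dz":-4,"twist":0,"gripper":-1},{"dx":0,"dy":0,"dz":-8,"twist":0,"gripper":-1},{"dx":0,"dy":0,"dz":-10,"twist":0,"gripper":-1}]'
```

```text
dx 25.92 dy -16.03 dz -9.90 twist -57.1 pos [ 0.2522 -0.5444  0.2309] yaw 24.9 dist 32.0 t 0.3 tilt [-0.0003  0.0006]
time: 0.55
position: [0.2521, -0.5443, 0.3357]
orientation: [[0.907, 0.42, 0.001], [0.42, -0.907, -0.004], [-0.0, 0.004, -1.0]]
ft_force: [-0.4, -0.5, 2.0]
width: 0.0852
grip_force: 0.0
```

```bash
R='{"dx":25.9,"dy":-16,"dz":0.2,"twist":-57,"gripper":-1}'; python3 -m pendant '[{"dx":25.9,"dy":-16,"dz":0.2,"twist":-57,"gripper":-1},{"dx":25.9,"dy":-16,"dz":0.2,"twist":-57,"gripper":-1},{"dx":25.9,"dy":-16,"dz":0.2,"twist":-57,"gripper":-1},{"dx":25.9,"dy":-16,"dz":0.2,"twist":-57,"gripper":-1},{"dx":25.9,"dy":-16,"dz":0.2,"twist":-57,"gripper":-1},{"dx":25.9,"dy":-16,"dz":0.2,"twist":-57,"gripper":-1},{"dx":25.9,"dy":-16,"dz":0.2,"twist":-57,"gripper":-1},{"dx":25.9,"dy":-16,"dz":0.2,"twist":-57,"gripper":-1},{"dx":25.9,"dy":-16,"dz":0.2,"twist":-57,"gripper":-1},{"dx":25.9,"dy":-16,"dz":0.2,"twist":-57,"gripper":-1},{"dx":25.9,"dy":-16,"dz":0.2,"twist":-57,"gripper":-1},{"dx":25.9,"dy":-16,"dz":0.2,"twist":-57,"gripper":-1}]'
python3 - <<'E'
from h import *
import pickle
c=read_camera("wrist");cv2.imwrite("pics/w2.png",c["frame"]);pickle.dump(c,open("w2.pkl","wb"));print(w2p(c,[[.461,-.253,.012],[.362,-.24,.012]]))
E
python3 go.py .581 .319 .15 104.3
```

```text
time: 1.55
position: [0.4193, -0.2915, 0.3292]
orientation: [[0.145, 0.989, -0.0], [0.989, -0.145, -0.0], [-0.0, -0.0, -1.0]]
ft_force: [0.4, 0.5, -0.2]
width: 0.0854
grip_force: 0.0
[[307.62360307 135.76960404]
 [235.90175413 136.99445377]]
dx 62.76 dy 7.14 dz 17.91 twist -22.7 pos [ 0.4193 -0.2915  0.3291] yaw 81.6 dist 65.7 t 1.6 tilt [-0.0004 -0.    ]
```

View pics/w2.png

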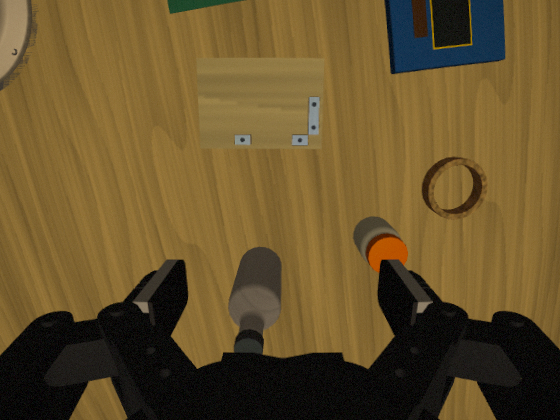

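The wrist view shows the jig base at (198,58) to (323,149). The end fence's inner face is at about x=308 px and the side-fence faces at about y=135 px. The flask, jar and tape are below and to the right of it.

```bash
python3 - <<'E'
from h import *
import pickle
c=pickle.load(open("w2.pkl","rb"))
W=p2w(c,[(198,58),(323.5,58),(323,149),(199,148.5)],.012)
print(W.round(4),[np.linalg.norm(W[i]-W[(i+1)%4]).round(4) for i in range(4)])
best=None
from scipy.optimize import least_squares
loc=np.array([[-.085,.06],[.085,.06],[.085,-.06],[-.085,-.06]])
def T(v,l):
    a=v[2];return v[:2]+l@np.array([[np.cos(a),np.sin(a)],[-np.sin(a),np.cos(a)]])
r=least_squares(lambda v:(T(v,loc)-W[:,:2]).ravel(),[.4,-.2,-.14]);v=r.x
print(v,np.degrees(v[2]),"corner",T(v,np.array([[.065,-.04]])),r.fun.round(4))
t=(lambda p:np.round(p,1))
print(w2p(c,np.c_[T(v,np.array([[.065,-.04],[.065,.01],[-.035,-.04]])),[.024]*3]))
# wrist view of the whole
i=c["frame"][40:165,180:340];cv2.imwrite("pics/w2c.png",cv2.resize(i,None,fx=4.8,fy=4.8,interpolation=cv2.INTER_CUBIC))
E
```

```text
[[ 0.3303 -0.1298  0.012 ]
 [ 0.495  -0.155   0.012 ]
 [ 0.4801 -0.2742  0.012 ]
 [ 0.3075 -0.2478  0.012 ]] [np.float64(0.1666), np.float64(0.1202), np.float64(0.1746), np.float64(0.1201)]
[ 0.40320998 -0.2016908  -0.15370618] -8.806715576168939 corner [[ 0.46131959 -0.25117083]] [-0.0019  0.0005  0.0014 -0.0005 -0.0021  0.0002  0.0025 -0.0002]
[[308.35086876 134.8570724 ]
 [309.31575177  96.42440984]
 [234.49098492 134.38778938]]
```

View pics/w2c.png

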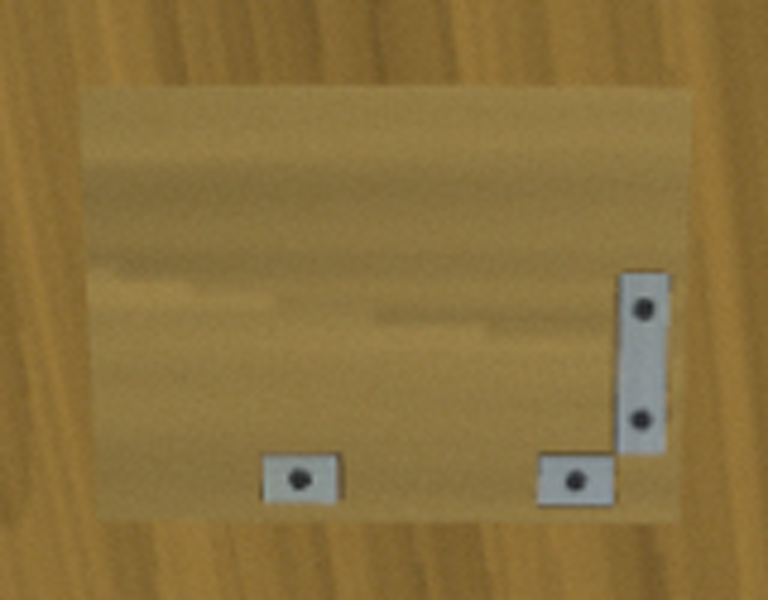

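```bash
python3 - <<'E'
from h import *
import pickle
from scipy.optimize import least_squares
c=pickle.load(open("w2.pkl","rb"))
px=np.array([(82,88),(691,93),(680,523),(98,520),(620,273),(616,454),(614,454),(538,454),(339,453),(263,453)],float)
px=(px+.5)/4.8-.5+[180,40]
loc=np.array([[-.085,.06,.012],[.085,.06,.012],[.085,-.06,.012],[-.085,-.06,.012],[.065,.01,.024],[.065,-.04,.024],[.065,-.04,.024],[.043,-.04,.024],[-.013,-.04,.024],[-.035,-.04,.024]])
def T(v):
    a=v[2];M=np.array([[np.cos(a),np.sin(a)],[-np.sin(a),np.cos(a)]])
    return np.c_[v[:2]+loc[:,:2]@M,loc[:,2]]
r=least_squares(lambda v:(w2p(c,T(v))-px).ravel(),[.4,-.2,-.14]);v=r.x
print(v,np.degrees(v[2]),"corner",T(v)[5],"\n",r.fun.reshape(-1,2).round(1))
E
```

```text
[ 0.4026497  -0.20124124 -0.15448387] -8.851273599291055 corner [ 0.46072082 -0.25076644  0.024     ] 
 [[-0.6 -0.4]
 [ 0.6 -1. ]
 [-0.2  0.3]
 [ 0.3  0.1]
 [ 0.1 -0.3]
 [-0.1  0.4]
 [ 0.4  0.4]
 [-0.1  0.3]
 [-0.   0.2]
 [-0.4  0.1]]
```

```bash
python3 -m pendant '[{"dx":62.8,"dy":7.1,"dz":17.9,"twist":-22.7,"gripper":-1},{"dx":62.8,"dy":7.1,"dz":17.9,"twist":-22.7,"gripper":-1},{"dx":62.8,"dy":7.1,"dz":17.9,"twist":-22.7,"gripper":-1},{"dx":62.8,"dy":7.1,"dz":17.9,"twist":-22.7,"gripper":-1},{"dx":62.8,"dy":7.1,"dz":17.9,"twist":-22.7,"gripper":-1},{"dx":62.8,"dy":7.1,"dz":17.9,"twist":-22.7,"gripper":-1},{"dx":62.8,"dy":7.1,"dz":17.9,"twist":-22.7,"gripper":-1},{"dx":62.8,"dy":7.1,"dz":17.9,"twist":-22.7,"gripper":-1},{"dx":62.8,"dy":7.1,"dz":17.9,"twist":-22.7,"gripper":-1},{"dx":62.8,"dy":7.1,"dz":17.9,"twist":-22.7,"gripper":-1},{"dx":62.8,"dy":7.1,"dz":17.9,"twist":-22.7,"gripper":-1},{"dx":62.8,"dy":7.1,"dz":17.9,"twist":-22.7,"gripper":-1},{"dx":62.8,"dy":7.1,"dz":17.9,"twist":-22.7,"gripper":-1},{"dx":62.8,"dy":7.1,"dz":17.9,"twist":-22.7,"gripper":-1},{"dx":62.8,"dy":7.1,"dz":17.9,"twist":-22.7,"gripper":-1},{"dx":62.8,"dy":7.1,"dz":17.9,"twist":-22.7,"gripper":-1},{"dx":62.8,"dy":7.1,"dz":17.9,"twist":-22.7,"gripper":-1},{"dx":62.8,"dy":7.1,"dz":17.9,"twist":-22.7,"gripper":-1}]'; python3 go.py .581 .319 .067 104.3
```

```text
time: 3.1
position: [0.5792, 0.3213, 0.1478]
orientation: [[-0.251, 0.968, -0.003], [0.968, 0.251, -0.002], [-0.001, -0.004, -1.0]]
ft_force: [-0.1, -1.3, -0.5]
width: 0.0856
grip_force: 0.0
dx -0.26 dy 0.15 dz 8.07 twist 0.2 pos [0.5792 0.3213 0.1478] yaw 104.5 dist 8.1 t 3.1 tilt [-0.0034 -0.002 ]
```

```bash
python3 -m pendant '[{"dx":-0.3,"dy":0.1,"dz":4,"twist":0,"gripper":-1},{"dx":-0.3,"dy":0.1,"dz":8,"twist":0,"gripper":-1},{"dx":-0.3,"dy":0.1,"dz":8,"twist":0,"gripper":-1},{"dx":-0.3,"dy":0.1,"dz":8,"twist":0,"gripper":1},{"dx":-0.3,"dy":0.1,"dz":8,"twist":0,"gripper":1},{"dx":-0.3,"dy":0.1,"dz":8,"twist":0,"gripper":1},{"dx":-0.3,"dy":0.1,"dz":8,"twist":0,"gripper":1},{"dx":-0.3,"dy":0.1,"dz":8,"twist":0,"gripper":1},{"dx":-0.3,"dy":0.1,"dz":8,"twist":0,"gripper":1},{"dx":-0.3,"dy":0.1,"dz":8,"twist":0,"gripper":1}]' 60; python3 go.py .581 .319 .067 177
```

```text
time: 3.93
position: [0.5809, 0.3187, 0.0727]
orientation: [[-0.251, 0.968, 0.001], [0.968, 0.251, 0.001], [0.0, 0.001, -1.0]]
ft_force: [-4.3, -2.0, 7.1]
width: 0.0146
grip_force: 60.1
dx 0.03 dy 0.01 dz 0.57 twist -72.4 pos [0.5809 0.3187 0.0727] yaw 104.6 dist 0.6 t 3.93 tilt [0.001  0.0006]
```

```bash
python3 -m pendant '[{"dx":0,"dy":0,"dz":-0.2,"twist":-7,"gripper":1},{"dx":0,"dy":0,"dz":-0.2,"twist":-14,"gripper":1},{"dx":0,"dy":0,"dz":-0.2,"twist":-21,"gripper":1},{"dx":0,"dy":0,"dz":-0.2,"twist":-28,"gripper":1},{"dx":0,"dy":0,"dz":-0.2,"twist":-35,"gripper":1},{"dx":0,"dy":0,"dz":-0.2,"twist":-42,"gripper":1},{"dx":0,"dy":0,"dz":-0.2,"twist":-49,"gripper":1},{"dx":0,"dy":0,"dz":-0.2,"twist":-56,"gripper":1},{"dx":0,"dy":0,"dz":-0.2,"twist":-62,"gripper":1},{"dx":0,"dy":0,"dz":-0.2,"twist":-68,"gripper":1},{"dx":0,"dy":0,"dz":-0.2,"twist":-72,"gripper":1},{"dx":0,"dy":0,"dz":-0.2,"twist":-76,"gripper":1},{"dx":0,"dy":0,"dz":-0.2,"twist":-76,"gripper":1}]'; python3 -c "
from h import *
s=observe();print(s['moment'])"; python3 go.py .581 .319 .07 177
```

```text
time: 5.02
position: [0.5827, 0.3208, 0.0729]
orientation: [[-1.0, -0.011, 0.005], [-0.011, 1.0, 0.005], [-0.005, 0.005, -1.0]]
ft_force: [7.0, 8.4, -5.3]
width: 0.0149
grip_force: 77.3
[ 1.46631291 -1.06136024 -1.92744303]
dx 0.17 dy -0.18 dz 0.28 twist 3.6 pos [0.5827 0.3208 0.0729] yaw -179.4 dist 0.4 t 5.02 tilt [0.0047 0.0052]
```

```bash
python3 -m pendant '[{"dx":0,"dy":0,"dz":0,"twist":3,"gripper":-1},{"dx":0,"dy":0,"dz":0,"twist":3,"gripper":-1},{"dx":0,"dy":0,"dz":0,"twist":3,"gripper":-1},{"dx":0,"dy":0,"dz":-4,"twist":3,"gripper":-1},{"dx":0,"dy":0,"dz":-8,"twist":3,"gripper":-1},{"dx":0,"dy":0,"dz":-12,"twist":3,"gripper":-1},{"dx":0,"dy":0,"dz":-16,"twist":3,"gripper":-1},{"dx":0,"dy":0,"dz":-16,"twist":3,"gripper":-1}]'; python3 go.py .4491 .0147 .3 102
python3 - <<'E'
from h import *
c=read_camera("wrist");print(w2p(c,[[.581,.319,.09],[.449,.0147,.0]]));T=c["camera_from_world"];print(-T[:3,:3].T@T[:3,3])
E
```

```text
time: 5.68
position: [0.5827, 0.3194, 0.2445]
orientation: [[-0.999, 0.041, 0.015], [0.041, 0.999, 0.007], [-0.014, 0.008, -1.0]]
ft_force: [0.9, 0.2, 2.1]
width: 0.0855
grip_force: 0.0
dx 12.01 dy -30.95 dz -5.96 twist 75.6 pos [0.5827 0.3194 0.2445] yaw 177.6 dist 33.7 t 5.68 tilt [0.0146 0.007 ]
[[280.51913822 188.3433906 ]
 [ 18.05724505  74.51246777]]
[0.51284857 0.32130346 0.38663281]
```

```bash
python3 - <<'E'
from h import *
c=read_camera("wrist");crop(c,170,90,220,200,3,"hd.png")
E
```

```text
(no output)
```

View pics/hd.png

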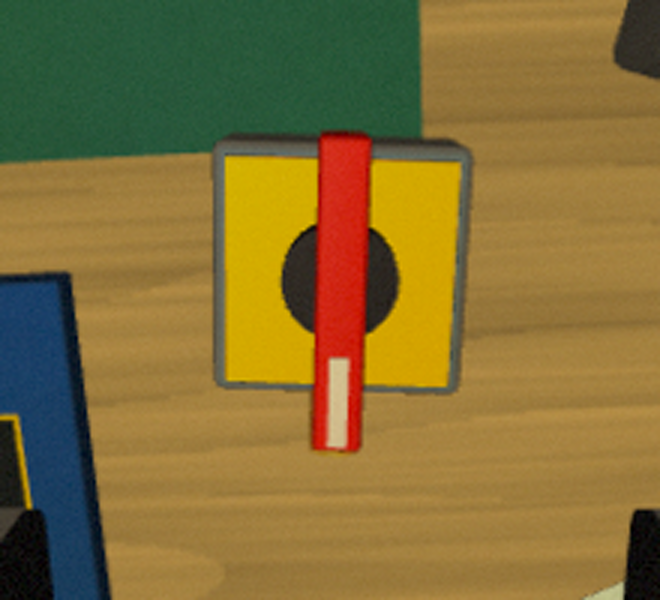

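The bar lies along the box axis with its white end over the dot side at (338,400) in the crop, so the isolator is at the off stop. Next is the dark panel.

```bash
python3 go.py .4491 .0147 .12 12.8; python3 -m pendant '[{"dx":12.0,"dy":-31,"dz":9,"twist":150,"gripper":-1},{"dx":12.0,"dy":-31,"dz":9,"twist":150,"gripper":-1},{"dx":12.0,"dy":-31,"dz":9,"twist":150,"gripper":-1},{"dx":12.0,"dy":-31,"dz":9,"twist":150,"gripper":-1},{"dx":12.0,"dy":-31,"dz":9,"twist":150,"gripper":-1},{"dx":12.0,"dy":-31,"dz":9,"twist":150,"gripper":-1},{"dx":12.0,"dy":-31,"dz":9,"twist":150,"gripper":-1},{"dx":12.0,"dy":-31,"dz":9,"twist":150,"gripper":-1},{"dx":12.0,"dy":-31,"dz":9,"twist":150,"gripper":-1},{"dx":12.0,"dy":-31,"dz":9,"twist":150,"gripper":-1},{"dx":12.0,"dy":-31,"dz":9,"twist":150,"gripper":-1},{"dx":12.0,"dy":-31,"dz":9,"twist":150,"gripper":-1},{"dx":12.0,"dy":-31,"dz":9,"twist":150,"gripper":-1},{"dx":12.0,"dy":-31,"dz":9,"twist":150,"gripper":-1},{"dx":12.0,"dy":-31,"dz":9,"twist":150,"gripper":-1},{"dx":12.0,"dy":-31,"dz":9,"twist":150,"gripper":-1},{"dx":12.0,"dy":-31,"dz":9,"twist":150,"gripper":-1},{"dx":12.0,"dy":-31,"dz":9,"twist":150,"gripper":-1},{"dx":12.0,"dy":-31,"dz":9,"twist":150,"gripper":-1},{"dx":12.0,"dy":-31,"dz":9,"twist":150,"gripper":-1}]'; python3 go.py .4491 .0147 .01 12.8
python3 - <<'E'
from h import *
c=read_camera("top");f=c["frame"].astype(int)
# panel check by colour: yellow stripes & red, region inside green mat
b,g,r=f[...,0],f[...,1],f[...,2]
for n,m in (("red",(r>110)&(g<60)&(b<60)),("yel",(r>180)&(g>140)&(b<80))):
    m=m.copy();mm=np.zeros_like(m);mm[195:270,165:310]=m[195:270,165:310]
    ys,xs=np.nonzero(mm);print(n,len(xs),xs.mean() if len(xs) else 0,ys.mean() if len(xs) else 0)
print(w2p(c,[[.4149,.2511,.014],[.4491,.0147,.014]]))
E
```

```text
dx 12.05 dy -30.98 dz 11.46 twist 164.8 pos [0.5817 0.3189 0.2362] yaw 177.6 dist 35.2 t 5.78 tilt [0.0058 0.0027]
time: 7.45
position: [0.4468, 0.014, 0.1402]
orientation: [[0.829, 0.559, -0.003], [0.559, -0.829, 0.0], [-0.003, -0.002, -1.0]]
ft_force: [-0.2, 0.2, -0.1]
width: 0.0855
grip_force: 0.0
dx 0.27 dy 0.10 dz 13.02 twist 21.2 pos [0.4468 0.014  0.1402] yaw 34.0 dist 13.0 t 7.45 tilt [-0.0035  0.0001]
red 495 198.53333333333333 232.05454545454546
yel 36 283.8333333333333 227.61111111111111
[[198.83807681 231.94224225]
 [281.53540117 217.80753153]]
```

```bash
python3 -m pendant '[{"dx":0.3,"dy":0.1,"dz":0,"twist":7,"gripper":-1},{"dx":0.3,"dy":0.1,"dz":0,"twist":14,"gripper":-1},{"dx":0.3,"dy":0.1,"dz":2,"twist":21.2,"gripper":-1},{"dx":0.3,"dy":0.1,"dz":5,"twist":21.2,"gripper":-1},{"dx":0.3,"dy":0.1,"dz":9,"twist":21.2,"gripper":-1},{"dx":0.3,"dy":0.1,"dz":12.5,"twist":21.2,"gripper":-1},{"dx":0.3,"dy":0.1,"dz":13.7,"twist":21.2,"gripper":-1},{"dx":0.3,"dy":0.1,"dz":13.7,"twist":21.2,"gripper":-1}]'; python3 go.py .4491 .0147 .0 12.8
```

```text
time: 8.17
position: [0.4472, 0.015, 0.0005]
orientation: [[0.973, 0.229, -0.009], [0.229, -0.973, 0.0], [-0.009, -0.002, -1.0]]
ft_force: [-0.5, 0.3, 0.6]
width: 0.0854
grip_force: 0.0
dx 0.18 dy 0.07 dz 0.05 twist 0.4 pos [0.4472 0.015  0.0005] yaw 13.2 dist 0.2 t 8.17 tilt [-0.0094  0.0003]
```

```bash
python3 -m pendant '[{"dx":0.2,"dy":0,"dz":0,"twist":0,"gripper":1},{"dx":0.2,"dy":0,"dz":0,"twist":0,"gripper":1},{"dx":0.2,"dy":0,"dz":0,"twist":0,"gripper":1},{"dx":0.2,"dy":0,"dz":0,"twist":0,"gripper":1},{"dx":0.2,"dy":0,"dz":0,"twist":0,"gripper":1},{"dx":0.2,"dy":0,"dz":0,"twist":0,"gripper":1}]' 40; python3 go.py .4130 -.205 .1 -8.85;python3 -c "
from h import *
c=read_camera('wrist');print(c['camera_from_world'][0]);cv2.imwrite('pics/g1.png',c['frame'])"
```

```text
time: 8.67
position: [0.4549, 0.0153, 0.0085]
orientation: [[0.974, 0.227, 0.005], [0.227, -0.974, -0.0], [0.005, 0.001, -1.0]]
ft_force: [-0.7, 0.3, 6.4]
width: 0.0481
grip_force: 40.6
dx -9.03 dy 20.51 dz -9.17 twist 22.0 pos [0.4549 0.0153 0.0085] yaw 13.1 dist 24.2 t 8.67 tilt [ 0.0053 -0.0001]
[ 0.22698386 -0.97389732  0.00153212 -0.08848609]
```

```bash
python3 -m pendant '[{"dx":0,"dy":0,"dz":-2.5,"twist":0,"gripper":1},{"dx":0,"dy":0,"dz":-5,"twist":0,"gripper":1},{"dx":0,"dy":0,"dz":-7,"twist":0,"gripper":1},{"dx":0,"dy":0,"dz":-7,"twist":0,"gripper":1}]';  python3 go.py .3977 -.2005 .06 -8.85
```

```text
time: 9.05
position: [0.456, 0.0152, 0.0818]
orientation: [[0.974, 0.227, 0.01], [0.227, -0.974, -0.0], [0.01, 0.003, -1.0]]
ft_force: [0.8, 0.3, 0.6]
width: 0.048
grip_force: 41.5
dx -10.60 dy 19.67 dz 2.13 twist 22.0 pos [0.456  0.0152 0.0818] yaw 13.1 dist 22.4 t 9.05 tilt [ 0.0103 -0.0005]
```

```bash
python3 -m pendant '[{"dx":-10.6,"dy":19.7,"dz":2,"twist":22,"gripper":1},{"dx":-10.6,"dy":19.7,"dz":2,"twist":22,"gripper":1},{"dx":-10.6,"dy":19.7,"dz":2,"twist":22,"gripper":1},{"dx":-10.6,"dy":19.7,"dz":2,"twist":22,"gripper":1},{"dx":-10.6,"dy":19.7,"dz":2,"twist":22,"gripper":1},{"dx":-10.6,"dy":19.7,"dz":2,"twist":22,"gripper":1},{"dx":-10.6,"dy":19.7,"dz":2,"twist":22,"gripper":1},{"dx":-10.6,"dy":19.7,"dz":2,"twist":22,"gripper":1},{"dx":-10.6,"dy":19.7,"dz":2,"twist":22,"gripper":1}]';  for i in 1 2 3; do python3 -c "
from bench import *
read_camera('top');s=observe();print(s['position'],s['orientation'][0][2],s['ft_force'])"; done; python3 go.py .3977 -.2005 .022 -8.85
```

```text
time: 9.8
position: [0.3945, -0.2, 0.0553]
orientation: [[0.988, -0.154, 0.0], [-0.154, -0.988, 0.001], [0.0, -0.001, -1.0]]
ft_force: [-0.5, 0.9, -0.5]
width: 0.0477
grip_force: 41.6
[ 0.39474173 -0.19972274  0.05543661] 0.0005585272247735862 [-0.26219591 -0.80178644 -0.63952445]
[ 0.39479047 -0.19959491  0.05542713] 0.00047123313568627894 [ 0.07411641 -0.20479081 -0.54473666]
[ 0.39481281 -0.19955085  0.05544472] 0.0004102794767692172 [ 0.00704515 -0.51178072  0.48473283]
dx 0.30 dy 0.05 dz 3.34 twist 0.1 pos [ 0.3948 -0.1996  0.0554] yaw -8.8 dist 3.4 t 9.95 tilt [0.0004 0.0001]
```

```bash
python3 -m pendant '[{"dx":0.3,"dy":0,"dz":1.5,"twist":0,"gripper":1},{"dx":0.3,"dy":0,"dz":2.8,"twist":0,"gripper":1},{"dx":0.3,"dy":0,"dz":3.3,"twist":0,"gripper":1},{"dx":0.3,"dy":0,"dz":3.4,"twist":0,"gripper":1},{"dx":0.3,"dy":0,"dz":3.4,"twist":0,"gripper":1},{"dx":0.3,"dy":0,"dz":3.4,"twist":0,"gripper":1}]';  python3 go.py .3977 -.2005 .022 -8.85;python3 -c "
from h import *
c=read_camera('wrist');cv2.imwrite('pics/g1.png',c['frame'])"
```

```text
time: 10.45
position: [0.3976, -0.2008, 0.0217]
orientation: [[0.988, -0.154, 0.0], [-0.154, -0.988, -0.0], [0.0, 0.0, -1.0]]
ft_force: [-1.3, -1.0, -1.6]
width: 0.0477
grip_force: 41.6
dx 0.01 dy -0.03 dz -0.03 twist 0.0 pos [ 0.3976 -0.2008  0.0217] yaw -8.8 dist 0.0 t 10.45 tilt [ 0.0004 -0.0002]
```

View pics/g1.png

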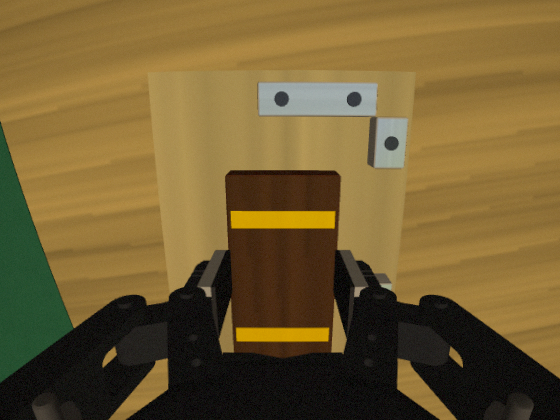

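The dark panel is held square, spanning (228,172) to (338,350). The end fence lies ahead at y=115 px and the side block is to the right at x=370 px.

```bash
python3 -m pendant '[{"dx":0,"dy":0,"dz":0.1,"twist":0,"gripper":1},{"dx":0,"dy":0,"dz":0.2,"twist":0,"gripper":1},{"dx":0,"dy":0,"dz":0.2,"twist":0,"gripper":1},{"dx":0,"dy":0,"dz":0.2,"twist":0,"gripper":1}]' 30; python3 -m pendant '[{"dx":0,"dy":0,"dz":0.1,"twist":0,"gripper":1},{"dx":0,"dy":0,"dz":0.2,"twist":0,"gripper":1},{"dx":0,"dy":0,"dz":0.2,"twist":0,"gripper":1},{"dx":0,"dy":0,"dz":0.2,"twist":0,"gripper":1}]' 30
```

```text
time: 10.83
position: [0.3976, -0.2012, 0.0205]
orientation: [[0.988, -0.154, 0.001], [-0.154, -0.988, -0.0], [0.001, 0.0, -1.0]]
ft_force: [-2.0, 1.5, 5.1]
width: 0.048
grip_force: 42.4
time: 11.17
position: [0.3977, -0.2013, 0.0204]
orientation: [[0.988, -0.154, 0.001], [-0.154, -0.988, -0.001], [0.001, 0.0, -1.0]]
ft_force: [-7.7, 4.3, 16.2]
width: 0.0482
grip_force: 43.9
```

```bash
python3 -m pendant '[{"dx":0,"dy":0,"dz":-0.3,"twist":0,"gripper":1},{"dx":0,"dy":0.5,"dz":-0.3,"twist":0,"gripper":1},{"dx":0,"dy":0.9,"dz":-0.3,"twist":0,"gripper":1},{"dx":0,"dy":1.2,"dz":-0.3,"twist":0,"gripper":1},{"dx":0,"dy":1.4,"dz":-0.3,"twist":0,"gripper":1},{"dx":0,"dy":1.5,"dz":-0.3,"twist":0,"gripper":1},{"dx":0,"dy":1.5,"dz":-0.3,"twist":0,"gripper":1},{"dx":0,"dy":1.5,"dz":-0.3,"twist":0,"gripper":1}]'; cat > jf.py <<'E'
from h import *
s=observe();p=np.array(s["position"]);a=np.radians(-8.85);ex=np.array([np.cos(a),np.sin(a)]);ey=np.array([-np.sin(a),np.cos(a)])
d=p[:2]-[.4607,-.2508];F=s["ft_force"][:2]
print("jig mm",(d@ex*1e3).round(1),(d@ey*1e3).round(1),"z",(p[2]*1e3).round(1),"F",(F@ex).round(1),(F@ey).round(1),round(s["ft_force"][2],1),"M",s["moment"].round(2),"t",round(s["time"],2))
E
python3 jf.py
```

```text
time: 11.83
position: [0.3953, -0.2155, 0.0205]
orientation: [[0.988, -0.154, 0.001], [-0.154, -0.988, 0.001], [0.001, -0.001, -1.0]]
ft_force: [1.6, 4.9, 4.4]
width: 0.0481
grip_force: 42.8
jig mm -70.0 24.8 z 20.5 F 0.8 5.1 4.4 M [ 0.73 -0.21 -0.01] t 11.83
```

```bash
python3 -m pendant '[{"dx":0,"dy":0.1,"dz":0,"twist":0,"gripper":1},{"dx":0,"dy":0.2,"dz":0,"twist":0,"gripper":1},{"dx":0,"dy":0.2,"dz":0,"twist":0,"gripper":1}]' >/dev/null; python3 jf.py; python3 -m pendant '[{"dx":0.5,"dy":0,"dz":0,"twist":0,"gripper":1},{"dx":1,"dy":0,"dz":0,"twist":0,"gripper":1},{"dx":1.4,"dy":0,"dz":0,"twist":0,"gripper":1},{"dx":1.7,"dy":0,"dz":0,"twist":0,"gripper":1},{"dx":1.7,"dy":0,"dz":0,"twist":0,"gripper":1},{"dx":1.7,"dy":0,"dz":0,"twist":0,"gripper":1}]'>/dev/null; python3 jf.py
```

```text
jig mm -70.0 24.7 z 20.6 F -0.4 12.7 7.7 M [ 1.96 -0.28 -0.07] t 12.08
jig mm -61.6 23.3 z 19.6 F -36.7 8.7 25.9 M [ 2.01  5.73 -0.71] t 12.58
```

```bash
python3 -m pendant '[{"dx":-0.6,"dy":0,"dz":0,"twist":0,"gripper":1},{"dx":-0.6,"dy":0,"dz":0,"twist":0,"gripper":1}]' >/dev/null; python3 jf.py; python3 -c "
from h import *
c=read_camera('wrist');crop(c,130,50,300,320,1.8,'g2.png')
a=np.radians(-8.85);ex=np.array([np.cos(a),np.sin(a)]);ey=np.array([-np.sin(a),np.cos(a)])
C=np.array([.4607,-.2508])
P=[np.r_[C+x*ex+y*ey,z] for x,y,z in [(0,0,.026),(0,.05,.026),(-.1,0,.026),(-.1,.05,.026)]]
print((w2p(c,P)-[130,50])*1.8)"
```

```text
jig mm -62.2 23.4 z 19.7 F -10.9 7.6 10.4 M [ 1.32  1.56 -0.3 ] t 12.75
[[376.12576481 152.96072007]
 [158.251459   153.414674  ]
 [358.5237871  520.87527573]
 [179.54808018 520.71441008]]
```

View pics/g2.png

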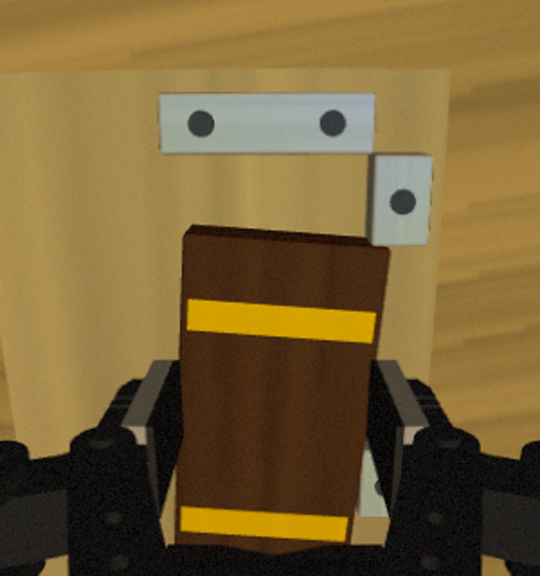

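The panel's leading right corner, at (388,248) in the crop, caught the rear end of the side block at (400,245) and turned the panel slightly in the grip. I'll back off, let go, and re-grip it centred and square.

```bash
python3 -m pendant '[{"dx":-0.5,"dy":0,"dz":0,"twist":0,"gripper":1},{"dx":-0.5,"dy":-0.4,"dz":0,"twist":0,"gripper":1},{"dx":-0.5,"dy":-0.8,"dz":0,"twist":0,"gripper":1},{"dx":-0.5,"dy":-0.8,"dz":0,"twist":0,"gripper":1},{"dx":-0.5,"dy":-0.8,"dz":0,"twist":0,"gripper":-1},{"dx":-0.5,"dy":-0.8,"dz":0,"twist":0,"gripper":-1},{"dx":-0.5,"dy":-0.8,"dz":0,"twist":0,"gripper":-1},{"dx":-1.5,"dy":-0.8,"dz":0,"twist":0,"gripper":-1},{"dx":-1.5,"dy":-0.8,"dz":0,"twist":0,"gripper":-1},{"dx":-1.5,"dy":-0.8,"dz":0,"twist":0,"gripper":-1},{"dx":-1.5,"dy":-0.8,"dz":0,"twist":0,"gripper":1},{"dx":-1.5,"dy":-0.8,"dz":0,"twist":0,"gripper":1},{"dx":-1.5,"dy":-0.8,"dz":0,"twist":0,"gripper":1},{"dx":-1.5,"dy":-0.8,"dz":0,"twist":0,"gripper":1},{"dx":-1.5,"dy":-0.8,"dz":0,"twist":0,"gripper":1},{"dx":-1.5,"dy":-0.8,"dz":0,"twist":0,"gripper":1}]' 30; python3 jf.py; python3 - <<'E'
from h import *
c=read_camera('wrist');cv2.imwrite('pics/g3.png',c['frame'])
# yellow stripes -> world -> jig frame
f=c["frame"].astype(int);m=((f[...,2]>170)&(f[...,1]>120)&(f[...,0]<80)).astype(np.uint8)
n,l,st,ce=cv2.connectedComponentsWithStats(m)
a=np.radians(-8.85);E=np.array([[np.cos(a),np.sin(a)],[-np.sin(a),np.cos(a)]])
for i in range(1,n):
    if st[i,4]>100:
        r=cv2.minAreaRect(np.argwhere(l==i)[:,::-1].astype(np.float32));B=p2w(c,cv2.boxPoints(r),.026)[:,:2]
        print(st[i],((B-[.4607,-.2508])@E.T*1e3).round(1).tolist())
E
```

```text
time: 14.13
position: [0.3922, -0.2099, 0.0209]
orientation: [[0.988, -0.155, 0.001], [-0.155, -0.988, -0.001], [0.001, 0.001, -1.0]]
ft_force: [-0.6, -1.6, 4.5]
width: 0.0483
grip_force: 31.6
jig mm -74.0 29.9 z 20.9 F -0.3 -1.6 4.5 M [-0.37  0.19 -0.09] t 14.13
[  37   23  314   64 2234] [[15.4, 134.2], [36.7, 4.9], [29.9, 3.1], [7.7, 133.5]]
[390 125  69  20 315] [[-10.3, -14.1], [-3.0, -43.0], [-8.5, -45.1], [-15.8, -15.9]]
[ 27 150  63  17 244] [[-21.6, 144.8], [-16.8, 114.0], [-19.8, 113.8], [-24.7, 144.7]]
[ 11 176 127  28 589] [[-38.0, 156.6], [-28.9, 93.5], [-32.6, 93.3], [-42.0, 156.9]]
[ 15 186 124  29 759] [[-44.3, 156.0], [-33.3, 93.8], [-38.2, 93.4], [-49.6, 156.1]]
[ 234  194  105   22 1832] [[-44.8, 51.7], [-36.9, 51.0], [-39.1, 5.4], [-47.1, 5.3]]
[ 233  314   94   17 1273] [[-105.2, 54.9], [-97.2, 54.2], [-99.5, 8.4], [-107.6, 8.3]]
```

```bash
python3 -m pendant '[{"dx":0,"dy":-0.3,"dz":0,"twist":-3,"gripper":1},{"dx":0.6,"dy":-0.3,"dz":0,"twist":-3,"gripper":1},{"dx":1.2,"dy":-0.3,"dz":0,"twist":-3,"gripper":1},{"dx":1.7,"dy":-0.3,"dz":0,"twist":-3,"gripper":1},{"dx":2,"dy":-0.3,"dz":0,"twist":-3,"gripper":1},{"dx":2,"dy":-0.3,"dz":0,"twist":-3,"gripper":1},{"dx":2,"dy":-0.3,"dz":0,"twist":-3,"gripper":1}]' >/dev/null; python3 jf.py;  python3 -m pendant '[{"dx":0,"dy":0.3,"dz":0,"twist":1,"gripper":1},{"dx":0,"dy":0.6,"dz":0,"twist":2,"gripper":1},{"dx":0,"dy":0.8,"dz":0,"twist":3,"gripper":1},{"dx":0,"dy":0.9,"dz":0,"twist":3,"gripper":1},{"dx":0,"dy":0.9,"dz":0,"twist":3,"gripper":1},{"dx":0,"dy":0.9,"dz":0,"twist":3,"gripper":1}]' >/dev/null; python3 jf.py
```

```text
jig mm -54.0 33.5 z 20.8 F -1.1 0.1 6.5 M [ 0.02  0.29 -0.01] t 14.77
jig mm -53.5 26.8 z 20.8 F -1.2 9.6 7.9 M [ 1.36 -0.03  0.32] t 15.27
```

```bash
python3 -m pendant '[{"dx":0.1,"dy":0.1,"dz":0,"twist":0,"gripper":1},{"dx":0.2,"dy":0.15,"dz":0,"twist":0,"gripper":1},{"dx":0.3,"dy":0.15,"dz":0,"twist":0,"gripper":1},{"dx":0.3,"dy":0.15,"dz":0,"twist":0,"gripper":1}]' >/dev/null; python3 jf.py;  python3 -m pendant '[{"dx":0.1,"dy":0,"dz":0,"twist":0,"gripper":1},{"dx":0.2,"dy":0.05,"dz":0,"twist":0,"gripper":1},{"dx":0.3,"dy":0.05,"dz":0,"twist":0,"gripper":1},{"dx":0.3,"dy":0.05,"dz":0,"twist":0,"gripper":1}]' >/dev/null; python3 jf.py; cat > st.py <<'E'
from h import *
import sys
# dark panel stripes in jig frame from wrist cam; arg: d(dark)/r(red), z of top
c=read_camera('wrist');f=c["frame"].astype(int)
a=np.radians(-8.85);E=np.array([[np.cos(a),np.sin(a)],[-np.sin(a),np.cos(a)]])
m=((f[...,2]>170)&(f[...,1]>120)&(f[...,0]<80)).astype(np.uint8);m[:,:200]=0;m[:,360:]=0
n,l,st,ce=cv2.connectedComponentsWithStats(m);Q=[]
for i in range(1,n):
    if st[i,4]>100:
        r=cv2.minAreaRect(np.argwhere(l==i)[:,::-1].astype(np.float32));B=(p2w(c,cv2.boxPoints(r),.026)[:,:2]-[.4607,-.2508])@E.T*1e3
        Q.append(B.mean(0));print(B.round(1).tolist())
Q=np.array(Q);print("centre",Q.mean(0),"ang",np.degrees(np.arctan2(*(Q[0]-Q[-1])[::-1])))
E
python3 st.py
```

```text
jig mm -53.2 26.7 z 20.7 F -14.9 14.9 18.0 M [2.59 2.11 0.4 ] t 15.6
jig mm -53.0 26.5 z 20.5 F -26.1 16.1 25.1 M [3.27 4.04 0.52] t 15.93
[[29.7, 60.9], [40.7, -2.7], [33.8, -4.4], [22.5, 60.0]]
[[-24.3, 49.1], [-16.4, 48.4], [-18.0, 2.6], [-26.0, 2.5]]
[[-84.8, 51.4], [-76.8, 50.7], [-78.5, 4.9], [-86.5, 4.8]]
centre [-23.71750875  27.36791102] ang 0.2515429444625524
```

```bash
cat > sl.py <<'E'
from h import *
import sys
def sl(f):
    f=f.astype(int);m=((f[...,2]>170)&(f[...,1]>120)&(f[...,0]<80)).astype(np.uint8);m[:,:200]=0;m[:,360:]=0;m[:170]=0
    n,l,st,ce=cv2.connectedComponentsWithStats(m);o=[]
    for i in range(1,n):
        if st[i,4]>300:
            ys,xs=np.nonzero(l==i);o.append((ce[i].round(1).tolist(),np.degrees(np.polyfit(xs,ys,1)[0]).round(2)))
    return o
for n in ['g1','g3']: print(n,sl(cv2.imread(f'pics/{n}.png')))
print(sl(read_camera('wrist')['frame']))
E
python3 sl.py
```

```text
g1 [([282.5, 219.0], np.float64(0.01)), ([282.1, 334.0], np.float64(-0.02))]
g3 [([285.7, 204.5], np.float64(2.57)), ([279.1, 322.2], np.float64(2.33))]
[([284.4, 205.7], np.float64(2.07)), ([279.1, 322.8], np.float64(2.04))]
```

```bash
python3 -m pendant '[{"dx":-0.2,"dy":-0.1,"dz":-0.15,"twist":-1,"gripper":1},{"dx":-0.2,"dy":0,"dz":-0.15,"twist":-2.3,"gripper":1},{"dx":-0.2,"dy":0.1,"dz":-0.15,"twist":-2.3,"gripper":1},{"dx":0,"dy":0.1,"dz":-0.15,"twist":-2.3,"gripper":1},{"dx":0.2,"dy":0.1,"dz":-0.15,"twist":-2.3,"gripper":1},{"dx":0.2,"dy":0.1,"dz":-0.15,"twist":-2.3,"gripper":1},{"dx":0.2,"dy":0.1,"dz":-0.15,"twist":-2.3,"gripper":1}]' >/dev/null; python3 jf.py;python3 st.py; python3 sl.py | tail -1
```

```text
jig mm -52.3 24.8 z 20.5 F -27.2 10.6 18.7 M [2.68 4.31 0.34] t 16.62
[[30.2, 61.8], [39.7, -1.3], [33.5, -2.6], [23.8, 61.1]]
[[-24.5, 48.1], [-16.5, 47.8], [-16.5, 2.0], [-24.5, 1.6]]
[[-85.1, 48.5], [-77.1, 48.1], [-77.0, 2.3], [-85.0, 1.8]]
centre [-23.25340788  26.60775517] ang 2.3343564764735576
[([284.9, 205.8], np.float64(2.25)), ([279.1, 322.7], np.float64(2.14))]
```

```bash
python3 -m pendant '[{"dx":0,"dy":0,"dz":-0.1,"twist":0,"gripper":-1},{"dx":0,"dy":0,"dz":-0.1,"twist":0,"gripper":-1},{"dx":0,"dy":0,"dz":-0.1,"twist":2.3,"gripper":-1},{"dx":0,"dy":0,"dz":-0.1,"twist":2.3,"gripper":-1},{"dx":0,"dy":0,"dz":-0.1,"twist":2.3,"gripper":-1}]'; python3 jf.py; python3 st.py|tail -4; python3 go.py .4152 -.2184 .02 -8.85
```

```text
time: 17.13
position: [0.4188, -0.2226, 0.0225]
orientation: [[0.988, -0.154, 0.0], [-0.154, -0.988, 0.0], [0.0, -0.0, -1.0]]
ft_force: [0.5, -0.3, 0.7]
width: 0.0856
grip_force: 0.0
jig mm -45.8 21.4 z 22.5 F 0.5 -0.2 0.7 M [ 0.01 -0.04  0.02] t 17.13
[[-16.7, 48.1], [-16.7, 2.4], [-24.2, 2.1], [-24.2, 48.5]]
[[-77.5, 47.9], [-77.4, 2.5], [-84.7, 2.2], [-84.8, 48.2]]
centre [-50.77838061  25.24260248] ang 0.0396658885524596
dx -0.41 dy -0.36 dz 0.25 twist 0.0 pos [ 0.4187 -0.2226  0.0225] yaw -8.8 dist 0.6 t 17.18 tilt [-0.      0.0002]
```

```bash
python3 -m pendant '[{"dx":-0.45,"dy":-0.36,"dz":0.1,"twist":0,"gripper":-1},{"dx":-0.45,"dy":-0.36,"dz":0.1,"twist":0,"gripper":-1},{"dx":-0.45,"dy":-0.36,"dz":0.1,"twist":0,"gripper":1},{"dx":-0.45,"dy":-0.36,"dz":0.1,"twist":0,"gripper":1},{"dx":-0.45,"dy":-0.36,"dz":0.1,"twist":0,"gripper":1},{"dx":-0.45,"dy":-0.36,"dz":0.1,"twist":0,"gripper":1},{"dx":-0.45,"dy":-0.36,"dz":0.1,"twist":0,"gripper":1},{"dx":-0.45,"dy":-0.36,"dz":0.1,"twist":0,"gripper":1}]' 50; python3 jf.py; python3 st.py|tail -4
```

```text
time: 17.85
position: [0.4149, -0.2184, 0.0226]
orientation: [[0.988, -0.154, 0.0], [-0.154, -0.988, 0.0], [0.0, -0.0, -1.0]]
ft_force: [-2.8, 1.7, 4.6]
width: 0.0461
grip_force: 50.2
jig mm -50.3 25.0 z 22.6 F -3.0 1.2 4.6 M [ 0.37  0.44 -0.01] t 17.85
[[30.3, 59.8], [40.1, -5.5], [34.3, -6.7], [24.3, 59.1]]
[[-24.5, 48.2], [-16.6, 47.9], [-16.6, 2.1], [-24.5, 1.7]]
[[-77.3, 47.7], [-77.3, 2.3], [-85.1, 1.9], [-85.0, 48.1]]
centre [-23.1535024   25.55073024] ang 0.8353655324226529
```

```bash
python3 go.py .6657 -.1126 .09 90; python3 -m pendant '[{"dx":0,"dy":0,"dz":-2,"twist":0,"gripper":1},{"dx":0,"dy":0,"dz":-4.5,"twist":0,"gripper":1},{"dx":0,"dy":0,"dz":-6.8,"twist":0,"gripper":1},{"dx":23.1,"dy":-14.3,"dz":-6.8,"twist":-20,"gripper":1},{"dx":23.1,"dy":-14.3,"dz":-6.8,"twist":-40,"gripper":1},{"dx":23.1,"dy":-14.3,"dz":-6.8,"twist":-60,"gripper":1},{"dx":23.1,"dy":-14.3,"dz":-6.8,"twist":-80,"gripper":1},{"dx":23.1,"dy":-14.3,"dz":-6.8,"twist":-98.8,"gripper":1},{"dx":23.1,"dy":-14.3,"dz":-6.8,"twist":-98.8,"gripper":1},{"dx":23.1,"dy":-14.3,"dz":-6.8,"twist":-98.8,"gripper":1},{"dx":23.1,"dy":-14.3,"dz":-6.8,"twist":-98.8,"gripper":1},{"dx":23.1,"dy":-14.3,"dz":-6.8,"twist":-98.8,"gripper":1},{"dx":23.1,"dy":-14.3,"dz":-6.8,"twist":-98.8,"gripper":1},{"dx":23.1,"dy":-14.3,"dz":-6.8,"twist":-98.8,"gripper":1},{"dx":23.1,"dy":-14.3,"dz":-6.8,"twist":-98.8,"gripper":1},{"dx":23.1,"dy":-14.3,"dz":-6.8,"twist":-98.8,"gripper":1},{"dx":23.1,"dy":-14.3,"dz":-6.8,"twist":-98.8,"gripper":1},{"dx":23.1,"dy":-14.3,"dz":-6.8,"twist":-98.8,"gripper":1},{"dx":23.1,"dy":-14.3,"dz":-6.8,"twist":-98.8,"gripper":1},{"dx":23.1,"dy":-14.3,"dz":-6.8,"twist":-98.8,"gripper":1}]'; python3 go.py .6657 -.1126 .05 90
python3 -c "
from h import *
import pickle
c=read_camera('wrist');cv2.imwrite('pics/p1.png',c['frame']);pickle.dump((c,dict(observe())),open('p1.pkl','wb'))
print(w2p(c,[[.6907,-.0626,.02],[.6407,-.0626,.02],[.6407,-.1626,.02],[.6907,-.1626,.02]]))"
```

```text
dx 23.15 dy -14.32 dz -6.73 twist -98.9 pos [ 0.4149 -0.2183  0.0226] yaw -8.9 dist 28.0 t 17.9 tilt [0.0003 0.0001]
time: 19.57
position: [0.665, -0.1128, 0.0895]
orientation: [[0.005, 1.0, -0.0], [1.0, -0.005, 0.0], [0.0, -0.0, -1.0]]
ft_force: [0.4, -0.1, -0.9]
width: 0.0455
grip_force: 51.2
dx 0.02 dy 0.07 dz 3.95 twist -0.3 pos [ 0.665  -0.1128  0.0895] yaw 89.7 dist 3.9 t 19.57 tilt [-0.0004  0.0001]
[[320.77794856 146.67778841]
 [243.59228424 147.04687033]
 [248.70925711 285.57343322]
 [316.98306522 285.29709735]]
```

View pics/p1.png

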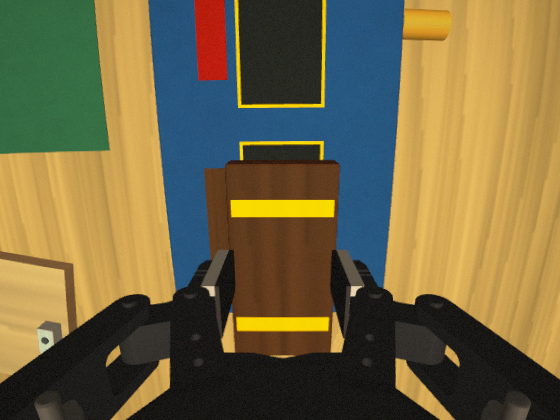

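The dark panel is above its pad, whose brown strip is at (215,200). The pad's far outline shows at y=142 px (x 240–323), and the red pad's near edge is at y=106 px.

```bash
cat > pad.py <<'E'
from h import *
import pickle,sys
def edges(c,s):
    f=c["frame"].astype(float);Y=np.minimum(f[...,1],f[...,2])-f[...,0]*1.0  # yellowness
    P=p2w
    def col(x,r0,r1): # yellow line centre in column
        w=np.clip(Y[r0:r1,x]-40,0,None);return (w*np.arange(r0,r1)).sum()/w.sum()
    def row(y,c0,c1):
        w=np.clip(Y[y,c0:c1]-40,0,None);return (w*np.arange(c0,c1)).sum()/w.sum()
    L=p2w(c,[(row(y,228,250),y) for y in range(10,95)],.02)
    R=p2w(c,[(row(y,312,335),y) for y in range(10,95)],.02)
    A=p2w(c,[(x,col(x,98,112)) for x in range(245,318)],.02)
    B=p2w(c,[(x,col(x,136,150)) for x in range(247,316)],.02)
    return L,R,A,B
if __name__=="__main__":
    c,s=pickle.load(open(sys.argv[1],'rb'));L,R,A,B=edges(c,s)
    for n,e,i in(("L",L,0),("R",R,0),("A",A,1),("B",B,1)):
        p=np.polyfit(e[:,1-i],e[:,i],1);print(n,"mean",e[:,:2].mean(0).round(4),"std",(e[:,i]-np.polyval(p,e[:,1-i])).std().round(5),"slope deg",np.degrees(p[0]).round(2))
E
python3 pad.py p1.pkl
```

```text
L mean [ 0.6388 -0.005 ] std 5e-05 slope deg -0.23
R mean [ 0.6909 -0.0052] std 6e-05 slope deg -0.19
A mean [ 0.6651 -0.0367] std 2e-05 slope deg 0.27
B mean [ 0.665  -0.0599] std 4e-05 slope deg 0.2
```

```bash
cat > pc.py <<'E'
from h import *
import pickle,sys
# panel stripes centre in world + tool frame. args pkl, colour
def stripes(c,s,colour,dz=.0034):
    f=c["frame"].astype(int);b,g,r=f[...,0],f[...,1],f[...,2]
    m=((r>170)&(g>120)&(b<80)) if colour=="d" else ((r>20)&(r<95)&(g<70)&(b<60)&(r>g+5))
    m=m.astype(np.uint8);m[:,:225]=0;m[:,345:]=0;m[:185]=0;m[345:]=0
    n,l,st,ce=cv2.connectedComponentsWithStats(m);Q=[];z=s["position"][2]+dz
    for i in range(1,n):
        if st[i,4]>600 and st[i,2]>70:
            B=p2w(c,cv2.boxPoints(cv2.minAreaRect(np.argwhere(l==i)[:,::-1].astype(np.float32))),z)
            Q.append(p2w(c,[ce[i]],z)[0,:2])
    Q=np.array(Q);d=Q[0]-Q[-1];
    return Q.mean(0),np.degrees(np.arctan2(d[1],d[0])),np.linalg.norm(d),len(Q)
if __name__=="__main__":
    c,s=pickle.load(open(sys.argv[1],'rb'));C,a,L,n=stripes(c,s,sys.argv[2]);print(C.round(4),a.round(2),L.round(4),n)
    R=np.array(s["orientation"]);print("TCP",s["position"].round(4),"yaw",np.degrees(np.arctan2(R[1,0],R[0,0])).round(2),"offs tool mm",(R[:2,:2].T@(C-s["position"][:2])*1e3).round(1))
E
python3 pc.py p1.pkl d
```

```text
[ 0.6655 -0.1134] 89.77 0.0601 2
TCP [ 0.665  -0.1128  0.0895] yaw 89.78 offs tool mm [-0.6  0.5]
```

```bash
python3 go.py .6647 -.1103 .035 90.2; python3 -m pendant '[{"dx":0.25,"dy":0,"dz":2,"twist":-0.5,"gripper":1},{"dx":0.25,"dy":0,"dz":4,"twist":-0.5,"gripper":1},{"dx":0.25,"dy":0,"dz":5.4,"twist":-0.5,"gripper":1},{"dx":0.25,"dy":0,"dz":5.4,"twist":-0.5,"gripper":1},{"dx":0.25,"dy":0,"dz":5.4,"twist":-0.5,"gripper":1}]'; python3 go.py .6647 -.1103 .031 90.2; python3 -c "
from h import *
import pickle
c=read_camera('wrist');cv2.imwrite('pics/p2.png',c['frame']);pickle.dump((c,dict(observe())),open('p2.pkl','wb'))"; python3 pc.py p2.pkl d
python3 - <<'E'
from h import *
import pickle
c,s=pickle.load(open('p2.pkl','rb'));f=c["frame"].astype(int)
Y=np.minimum(f[...,1],f[...,2])-f[...,0]
print([(int(x),[int(r) for r in np.nonzero(Y[:250,x]>60)[0]]) for x in (255,283,310)])
print([(y,[int(q) for q in np.nonzero(Y[y,200:370]>60)[0]+200]) for y in (20,40,60,150,160)])
print("panel front edge col 283:",f[120:190:2,283].tolist())
print(w2p(c,[[.6652,-.0609,.02],[.6652,-.0609,.038]]))
E
```

```text
dx 0.25 dy -0.03 dz 5.45 twist -0.4 pos [ 0.665  -0.1128  0.0895] yaw 89.8 dist 5.5 t 19.62 tilt [-0.0003  0.0001]
time: 20.03
position: [0.6645, -0.1102, 0.0349]
orientation: [[-0.006, 1.0, -0.002], [1.0, 0.006, 0.0], [0.0, -0.002, -1.0]]
ft_force: [0.7, 0.5, -0.4]
width: 0.0452
grip_force: 51.5
dx -0.01 dy 0.02 dz 0.39 twist 0.2 pos [ 0.6645 -0.1102  0.0349] yaw 90.4 dist 0.4 t 20.03 tilt [-0.002   0.0004]
[ 0.6649 -0.1103] 90.49 0.0597 2
TCP [ 0.6652 -0.1104  0.0362] yaw 90.38 offs tool mm [ 0.1 -0.2]
[(255, [105, 106, 107, 108, 109, 154, 155, 156, 157, 158, 199, 200, 201, 202, 203, 204, 205, 206, 207, 208, 209, 210, 211, 212, 213, 214, 215, 216, 217]), (283, [104, 105, 106, 107, 108, 109, 154, 155, 156, 157, 158, 199, 200, 201, 202, 203, 204, 205, 206, 207, 208, 209, 210, 211, 212, 213, 214, 215, 216, 217]), (310, [105, 106, 107, 108, 109, 155, 156, 157, 158, 199, 200, 201, 202, 203, 204, 205, 206, 207, 208, 209, 210, 211, 212, 213, 214, 215, 216, 217])]
[(20, [223, 224, 225, 226, 227, 340, 341, 342, 343, 344]), (40, [223, 224, 225, 226, 227, 339, 340, 341, 342, 343]), (60, [224, 225, 226, 227, 228, 338, 339, 340, 341, 342]), (150, []), (160, [227, 228, 229, 230, 334, 335, 336, 337, 338])]
panel front edge col 283: [[147, 103, 51], [145, 100, 47], [145, 99, 43], [143, 100, 47], [145, 100, 48], [142, 96, 45], [142, 96, 42], [143, 97, 48], [141, 98, 45], [143, 96, 44], [144, 99, 48], [146, 102, 51], [144, 101, 42], [144, 102, 47], [147, 100, 48], [147, 99, 46], [147, 102, 49], [94, 172, 179], [0, 237, 254], [0, 205, 241], [14, 30, 57], [20, 34, 60], [34, 58, 104], [30, 63, 104], [36, 67, 106], [31, 64, 104], [34, 64, 104], [37, 68, 109], [35, 68, 108], [37, 68, 110], [30, 64, 103], [36, 67, 106], [37, 66, 106], [35, 67, 104], [34, 67, 105]]
[[283.29255634 158.38583513]
 [283.33150242 163.42956446]]
```

```bash
python3 - <<'E'
from h import *
import pickle
c,s=pickle.load(open('p2.pkl','rb'))
f=c["frame"].astype(float);Y=np.clip(np.minimum(f[...,1],f[...,2])-f[...,0]-40,0,None)
ce=lambda w,a:(w*a).sum()/w.sum()
for n,a,b in (("A",98,115),("B",149,164)):
    e=p2w(c,[(x,ce(Y[a:b,x],np.arange(a,b))) for x in range(245,320)],.02);p=np.polyfit(e[:,0],e[:,1],1);print(n,e[:,:2].mean(0).round(4),np.degrees(p[0]).round(2))
L=p2w(c,[(ce(Y[y,215:235],np.arange(215,235)),y) for y in range(10,95)],.02);R=p2w(c,[(ce(Y[y,330:350],np.arange(330,350)),y) for y in range(10,95)],.02)
M=(L+R)/2;p=np.polyfit(M[:,1],M[:,0],1);print("axis slope",np.degrees(p[0]).round(2),"x at -.111",np.polyval(p,-.111).round(4),"red x",np.polyval(p,.0143).round(4),"w",(R-L).mean(0).round(4))
y=[(ce(Y[160,220:235],np.arange(220,235)),160),(ce(Y[160,330:345],np.arange(330,345)),160)];print(p2w(c,y,.02).round(4))
print(s["position"],s["ft_force"])
E
python3 go.py .6652 -.1105 .031 90.2
```

```text
A [ 0.6644 -0.0367] 0.27
B [ 0.6646 -0.0599] 0.22
axis slope -0.23 x at -.111 0.6652 red x 0.6647 w [ 0.0522  0.0003 -0.    ]
[[ 0.6386 -0.0618  0.02  ]
 [ 0.691  -0.0615  0.02  ]]
[ 0.66515243 -0.11037886  0.03622748] [0.59754947 0.44439041 0.30280647]
dx -0.01 dy 0.00 dz 0.52 twist 0.2 pos [ 0.6652 -0.1104  0.0362] yaw 90.4 dist 0.5 t 20.08 tilt [ 0.     -0.0001]
```

```bash
python3 -m pendant '[{"dx":-0.06,"dy":0.02,"dz":0.3,"twist":0.2,"gripper":1},{"dx":-0.06,"dy":0.02,"dz":0.5,"twist":0.2,"gripper":1},{"dx":-0.06,"dy":0.02,"dz":0.56,"twist":0.2,"gripper":1},{"dx":-0.06,"dy":0.02,"dz":0.56,"twist":0.2,"gripper":1},{"dx":-0.06,"dy":0.02,"dz":0.56,"twist":0.2,"gripper":1}]';python3 go.py .6652 -.1109 .031 90.2
```

```text
time: 20.5
position: [0.6656, -0.1111, 0.0309]
orientation: [[-0.004, 1.0, 0.001], [1.0, 0.004, -0.0], [-0.0, 0.001, -1.0]]
ft_force: [0.5, -0.1, 1.3]
width: 0.0454
grip_force: 52.4
dx 0.02 dy -0.04 dz -0.01 twist 0.0 pos [ 0.6656 -0.1111  0.0309] yaw 90.2 dist 0.0 t 20.5 tilt [ 0.001  -0.0003]
```

```bash
python3 -m pendant '[{"dx":0.02,"dy":-0.03,"dz":0.05,"twist":0,"gripper":1},{"dx":0.02,"dy":-0.03,"dz":0.05,"twist":0,"gripper":1}]' | grep -E "posi|ft"; python3 -m pendant '[{"dx":0,"dy":0,"dz":0,"twist":0,"gripper":-1},{"dx":0,"dy":0,"dz":0,"twist":0,"gripper":-1},{"dx":0,"dy":0,"dz":0,"twist":0,"gripper":-1},{"dx":0,"dy":0,"dz":0,"twist":0,"gripper":-1},{"dx":0,"dy":0,"dz":-3,"twist":0,"gripper":-1},{"dx":0,"dy":0,"dz":-7,"twist":0,"gripper":-1},{"dx":0,"dy":0,"dz":-10,"twist":0,"gripper":-1},{"dx":-8,"dy":0,"dz":-12,"twist":0,"gripper":-1},{"dx":-8,"dy":0,"dz":-12,"twist":0,"gripper":-1},{"dx":-8,"dy":0,"dz":-12,"twist":0,"gripper":-1}]' | grep posi; python3 - <<'E'
from h import *
import pickle
c=read_camera('wrist');pickle.dump((c,dict(observe())),open('p3.pkl','wb'))
pts=[[.6652+a,-.1109+b,.034] for a in(-.025,.025) for b in(-.05,.05)]
uv=w2p(c,pts);print(uv)
x0,y0=(uv.min(0)-25).astype(int);print(x0,y0);w,h=(uv.max(0)-uv.min(0)+50).astype(int)
crop(c,max(x0,0),max(y0,0),w,h,3,"p3.png");t=read_camera("top");f=t["frame"].astype(int);b,g,r=f[...,0],f[...,1],f[...,2]
m=np.zeros(f.shape[:2],bool);m[195:270,165:310]=((r>110)&(g<60)&(b<60))[195:270,165:310]
pts=np.argwhere(m)[:,::-1].astype(np.float32);rc=cv2.minAreaRect(pts);B=p2w(t,cv2.boxPoints(rc),.014);print("red",B.mean(0).round(4),B[:,:2].round(4).tolist())
E
```

```text
position: [0.6655, -0.111, 0.0308]
ft_force: [0.1, -0.7, 3.5]
position: [0.6653, -0.1976, 0.1528]
[[249.66539767 157.7348714 ]
 [246.45142524  22.78587952]
 [311.88760625 157.56654431]
 [314.25803795  22.66334302]]
221 -2
red [0.4154 0.2526 0.014 ] [[0.4578, 0.2894], [0.4694, 0.2414], [0.3729, 0.216], [0.3615, 0.2633]]
```

View pics/p3.png

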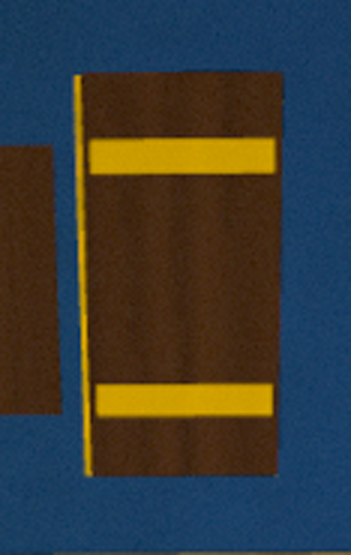

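```bash
python3 - <<'E'
from h import *
import pickle
c,s=pickle.load(open('p3.pkl','rb'));f=c["frame"].astype(int);b,g,r=f[...,0],f[...,1],f[...,2]
m=((r>170)&(g>120)&(b<80)).astype(np.uint8)
n,l,st,ce=cv2.connectedComponentsWithStats(m)
Q=[p2w(c,[ce[i]],.034)[0,:2] for i in range(1,n) if st[i,2]>50 and 6<st[i,3]<25 and 200<ce[i][0]<340 and ce[i][1]<170]
print(np.round(Q,4),np.mean(Q,0).round(4))
br=((r<100)&(r>b+15)).astype(np.uint8)
for y in (40,70,100): 
    xs=np.nonzero(br[y,235:330])[0]+235;print(p2w(c,[(xs.min()-.5,y),(xs.max()+.5,y)],.034)[:,:2].round(4).tolist())
    yl=np.nonzero(m[y,235:252])[0]+235;print("line",yl,p2w(c,[(yl.mean(),y)],.02)[:,:2].round(4) if len(yl) else "")
print(s["position"])
E
python3 go.py .4154 .2526 .10 14.5
```

```text
[[ 0.6654 -0.0815]
 [ 0.6666 -0.1412]] [ 0.666  -0.1113]
[[0.6407, -0.0729], [0.6906, -0.073]]
line [] 
[[0.6304, -0.0942], [0.6909, -0.0944]]
line [247] [[ 0.6385 -0.0925]]
[[0.6296, -0.1162], [0.6906, -0.1164]]
line [248] [[ 0.6387 -0.1157]]
[ 0.66526235 -0.19448478  0.15102187]
dx 44.51 dy -24.93 dz 4.97 twist 75.6 pos [ 0.6651 -0.1923  0.1498] yaw 90.1 dist 51.3 t 21.6 tilt [0.0004 0.0001]
```

The dark panel lies on its pad within about 1 mm, with its edges parallel to the pad's and the brown strip to its left at (25,280). Next is the red panel.

```bash
python3 -m pendant '[{"dx":44.5,"dy":-24.9,"dz":5,"twist":75.2,"gripper":-1},{"dx":44.5,"dy":-24.9,"dz":5,"twist":75.2,"gripper":-1},{"dx":44.5,"dy":-24.9,"dz":5,"twist":75.2,"gripper":-1},{"dx":44.5,"dy":-24.9,"dz":5,"twist":75.2,"gripper":-1},{"dx":44.5,"dy":-24.9,"dz":5,"twist":75.2,"gripper":-1},{"dx":44.5,"dy":-24.9,"dz":5,"twist":75.2,"gripper":-1},{"dx":44.5,"dy":-24.9,"dz":5,"twist":75.2,"gripper":-1},{"dx":44.5,"dy":-24.9,"dz":5,"twist":75.2,"gripper":-1},{"dx":44.5,"dy":-24.9,"dz":5,"twist":75.2,"gripper":-1},{"dx":44.5,"dy":-24.9,"dz":5,"twist":75.2,"gripper":-1},{"dx":44.5,"dy":-24.9,"dz":5,"twist":75.2,"gripper":-1},{"dx":44.5,"dy":-24.9,"dz":5,"twist":75.2,"gripper":-1},{"dx":44.5,"dy":-24.9,"dz":5,"twist":75.2,"gripper":-1},{"dx":44.5,"dy":-24.9,"dz":5,"twist":75.2,"gripper":-1},{"dx":44.5,"dy":-24.9,"dz":5,"twist":75.2,"gripper":-1},{"dx":44.5,"dy":-24.9,"dz":5,"twist":75.2,"gripper":-1}]' | grep posi; cat > rp.py <<'E'
from h import *
import sys
# red panel pose from wrist cam. arg: top z
z=float(sys.argv[1]);c=read_camera('wrist');f=c["frame"].astype(int);b,g,r=f[...,0],f[...,1],f[...,2]
m=((r>90)&(g<70)&(b<70)&(r>2*g)).astype(np.uint8)
m=cv2.morphologyEx(m,cv2.MORPH_CLOSE,np.ones((25,25)))
n,l,st,ce=cv2.connectedComponentsWithStats(m);i=1+np.argmax(st[1:,4]);print(st[i])
ap=cv2.minAreaRect(np.argwhere(l==i)[:,::-1].astype(np.float32));B=p2w(c,cv2.boxPoints(ap),z)
L=[np.linalg.norm(B[k]-B[k-1]) for k in range(4)];d=B[1]-B[0] if L[1]>L[2] else B[2]-B[1]
print("centre",B.mean(0)[:2].round(4),"sides",np.round(L,4),"ang",(np.degrees(np.arctan2(d[1],d[0]))%180).round(2))
E
python3 rp.py .014; python3 go.py .4154 .2526 .0105 15
```

```text
position: [0.414, 0.2535, 0.0991]
[ 248  143   71  132 8889]
centre [0.4161 0.2533] sides [0.0544 0.1001 0.0485 0.1001] ang 13.44
dx 0.08 dy 0.06 dz 8.89 twist 0.0 pos [0.4145 0.253  0.0994] yaw 15.0 dist 8.9 t 22.98 tilt [-0.0003 -0.0005]
```

```bash
python3 -m pendant '[{"dx":0.1,"dy":0.05,"dz":3,"twist":0.6,"gripper":-1},{"dx":0.1,"dy":0.05,"dz":6,"twist":0.6,"gripper":-1},{"dx":0.1,"dy":0.05,"dz":8.4,"twist":0.6,"gripper":-1},{"dx":0.1,"dy":0.05,"dz":8.85,"twist":0.6,"gripper":-1},{"dx":0.1,"dy":0.05,"dz":8.85,"twist":0.6,"gripper":-1},{"dx":0.1,"dy":0.05,"dz":8.85,"twist":0.6,"gripper":-1},{"dx":0.1,"dy":0.05,"dz":8.85,"twist":0.6,"gripper":1},{"dx":0.1,"dy":0.05,"dz":8.85,"twist":0.6,"gripper":1},{"dx":0.1,"dy":0.05,"dz":8.85,"twist":0.6,"gripper":1},{"dx":0.1,"dy":0.05,"dz":8.85,"twist":0.6,"gripper":1},{"dx":0.1,"dy":0.05,"dz":8.85,"twist":0.6,"gripper":1},{"dx":0.1,"dy":0.05,"dz":8.85,"twist":0.6,"gripper":1}]' 50; python3 go.py .3977 -.2005 .08 -8.85
```

```text
time: 23.98
position: [0.4176, 0.2539, 0.0143]
orientation: [[0.968, 0.249, 0.005], [0.249, -0.969, 0.002], [0.005, -0.001, -1.0]]
ft_force: [0.0, -1.2, 9.6]
width: 0.0122
grip_force: 4.5
dx -13.21 dy 43.51 dz -6.67 twist 23.3 pos [0.4176 0.2539 0.0143] yaw 14.4 dist 46.0 t 23.98 tilt [0.0051 0.002 ]
```

```bash
python3 -m pendant '[{"dx":0,"dy":0,"dz":0,"twist":0,"gripper":-1},{"dx":0,"dy":0,"dz":0,"twist":0,"gripper":-1},{"dx":0,"dy":0,"dz":-1,"twist":0,"gripper":-1},{"dx":0,"dy":0,"dz":-4,"twist":0,"gripper":-1},{"dx":0,"dy":0,"dz":-8,"twist":0,"gripper":-1},{"dx":0,"dy":0,"dz":-8.5,"twist":0,"gripper":-1},{"dx":0,"dy":0,"dz":-8.5,"twist":0,"gripper":-1},{"dx":0,"dy":0,"dz":-8.5,"twist":0,"gripper":-1}]' | grep -E "posi|wid"; python3 rp.py .014; python3 -c "
from h import *
cv2.imwrite('pics/r1.png',read_camera('wrist')['frame'])"
```

```text
position: [0.4159, 0.2532, 0.0967]
width: 0.0854
[ 245  146   73  132 8995]
centre [0.4162 0.2541] sides [0.0995 0.0495 0.0995 0.0555] ang 16.06
```

View pics/r1.png

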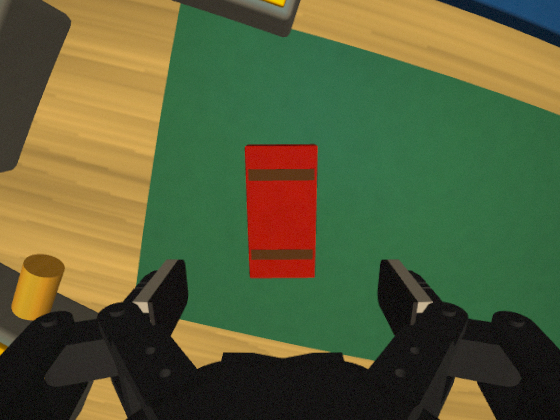

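The red panel lies flat and unmoved at (281,211). The fingers closed above it because the tips stand back when the gripper is open, so I'll go lower. That uses up my picture allowance; from here I rely on numeric checks.

```bash
python3 go.py .4161 .2537 .001 14.7; python3 -m pendant '[{"dx":0,"dy":0,"dz":3,"twist":0,"gripper":-1},{"dx":0,"dy":0,"dz":6,"twist":0,"gripper":-1},{"dx":0,"dy":0,"dz":8.8,"twist":0,"gripper":-1},{"dx":0,"dy":0,"dz":9.55,"twist":0,"gripper":-1},{"dx":0,"dy":0,"dz":9.55,"twist":0,"gripper":-1},{"dx":0,"dy":0,"dz":9.55,"twist":0,"gripper":-1},{"dx":0,"dy":0,"dz":9.55,"twist":0,"gripper":1},{"dx":0,"dy":0,"dz":9.55,"twist":0,"gripper":1},{"dx":0,"dy":0,"dz":9.55,"twist":0,"gripper":1},{"dx":0,"dy":0,"dz":9.55,"twist":0,"gripper":1},{"dx":0,"dy":0,"dz":9.55,"twist":0,"gripper":1},{"dx":0,"dy":0,"dz":9.55,"twist":0,"gripper":1}]' 50; python3 go.py .3977 -.2005 .08 -8.85
```

```text
dx 0.16 dy -0.07 dz 9.36 twist -0.3 pos [0.4149 0.2527 0.0946] yaw 14.4 dist 9.4 t 24.75 tilt [-0.0024 -0.0013]
time: 25.75
position: [0.4169, 0.2538, 0.0028]
orientation: [[0.969, 0.249, 0.003], [0.249, -0.969, 0.002], [0.003, -0.001, -1.0]]
ft_force: [-0.8, -0.6, 6.5]
width: 0.0489
grip_force: 52.7
dx -13.14 dy 43.51 dz -7.80 twist 23.3 pos [0.4169 0.2538 0.0028] yaw 14.4 dist 46.1 t 25.75 tilt [0.0032 0.0016]
```

```bash
python3 go.py .4095 -.2094 .08 -8.85; python3 -m pendant '[{"dx":0,"dy":0,"dz":-3,"twist":0,"gripper":1},{"dx":0,"dy":0,"dz":-6,"twist":0,"gripper":1},{"dx":0,"dy":0,"dz":-7.7,"twist":0,"gripper":1},{"dx":-12.2,"dy":44.7,"dz":-7.7,"twist":23.3,"gripper":1},{"dx":-12.2,"dy":44.7,"dz":-7.7,"twist":23.3,"gripper":1},{"dx":-12.2,"dy":44.7,"dz":-7.7,"twist":23.3,"gripper":1},{"dx":-12.2,"dy":44.7,"dz":-7.7,"twist":23.3,"gripper":1},{"dx":-12.2,"dy":44.7,"dz":-7.7,"twist":23.3,"gripper":1},{"dx":-12.2,"dy":44.7,"dz":-7.7,"twist":23.3,"gripper":1},{"dx":-12.2,"dy":44.7,"dz":-7.7,"twist":23.3,"gripper":1},{"dx":-12.2,"dy":44.7,"dz":-7.7,"twist":23.3,"gripper":1},{"dx":-12.2,"dy":44.7,"dz":-7.7,"twist":23.3,"gripper":1},{"dx":-12.2,"dy":44.7,"dz":-7.7,"twist":23.3,"gripper":1},{"dx":-12.2,"dy":44.7,"dz":-7.7,"twist":23.3,"gripper":1},{"dx":-12.2,"dy":44.7,"dz":-7.7,"twist":23.3,"gripper":1},{"dx":-12.2,"dy":44.7,"dz":-7.7,"twist":23.3,"gripper":1},{"dx":-12.2,"dy":44.7,"dz":-7.7,"twist":23.3,"gripper":1},{"dx":-12.2,"dy":44.7,"dz":-7.7,"twist":23.3,"gripper":1}]'; python3 jf.py
cat > rs.py <<'E'
from h import *
import sys,pickle
# red panel dark stripes while held/under gripper: args dz (top z - TCP z) ; or z=abs
c=read_camera('wrist');s=observe();a=sys.argv[1];z=float(a[1:]) if a[0]=='z' else s["position"][2]+float(a)
f=c["frame"].astype(int);b,g,r=f[...,0],f[...,1],f[...,2]
red=((r>90)&(g<70)&(b<70)&(r>2*g)).astype(np.uint8)
n,l,st,ce=cv2.connectedComponentsWithStats(red);o=[i for i in range(1,n) if 225<ce[i][0]<340 and 150<ce[i][1]<360 and st[i,4]>500]
# rows profile: stripe = non red rows between red components, fit edges at mid columns
xs=np.arange(250,316,3);ed={}
P=[]
for x in xs:
    col=red[:,x];rr=[i for i in np.nonzero(col)[0] if 150<i<360]
    if not rr: continue
    rr=np.array(rr);k=np.nonzero(np.diff(rr)>6)[0]
    gp=[(rr[j]+rr[j+1])/2 for j in k]
    if len(gp)==2: P.append((x,gp[0],gp[1]))
P=np.array(P)
A=p2w(c,P[:,[0,1]],z)[:,:2];B=p2w(c,P[:,[0,2]],z)[:,:2]
# left/right edges from red rows
E=[]
for y in range(int(P[:,1].min())+15,int(P[:,2].max())-60):
    q=np.nonzero(red[y,215:350])[0]+215
    if len(q)>60: E.append(((q.min()-.5,y),(q.max()+.5,y)))
E=np.array(E);M=(p2w(c,E[:,0],z)+p2w(c,E[:,1],z))[:,:2]/2;W=np.linalg.norm(p2w(c,E[:,0],z)-p2w(c,E[:,1],z),axis=1).mean()
sd=np.polyfit(np.arange(len(A)),(A+B)/2,1)[0];ang=np.degrees(np.arctan2(sd[1],sd[0]))+90
an=np.radians(ang);u=np.array([np.cos(an),np.sin(an)]);v=np.array([-u[1],u[0]])
along=((A+B)/2@u).mean();across=(M@v).mean();C=u*along+v*across
E2=np.degrees(np.arctan2(*np.polyfit(np.arange(len(M)),M,1)[0][::-1]))
print("stripes n",len(P),"gap",np.linalg.norm((A-B).mean(0)).round(4),"width",W.round(4),"C",C.round(4),"ang stripes",ang.round(2),"ang axis",((E2+90)%180-90).round(2))
ja=np.radians(-8.85);ex=np.array([np.cos(ja),np.sin(ja)]);ey=np.array([-ex[1],ex[0]]);d=C-[.4607,-.2508];print("jig mm",(d@ex*1e3).round(1),(d@ey*1e3).round(1),"TCP",s["position"].round(4))
pickle.dump((c,dict(s)),open('last.pkl','wb'))
E
python3 rs.py 0.011
```

```text
dx -12.22 dy 44.67 dz -7.80 twist 23.3 pos [0.4169 0.2538 0.0028] yaw 14.4 dist 47.0 t 25.75 tilt [0.0032 0.0016]
time: 27.25
position: [0.409, -0.2089, 0.0777]
orientation: [[0.988, -0.153, -0.0], [-0.153, -0.988, 0.001], [-0.0, -0.001, -1.0]]
ft_force: [0.6, 0.5, -0.6]
width: 0.048
grip_force: 52.2
jig mm -57.6 33.4 z 77.7 F 0.5 0.6 -0.6 M [-0.04  0.01 -0.01] t 27.25
stripes n 22 gap 0.0605 width 0.0492 C [ 0.4076 -0.2086] ang stripes -8.59 ang axis -8.2
jig mm -58.9 33.5 TCP [ 0.4091 -0.2087  0.0777]
```

```bash
python3 -m pendant '[{"dx":0,"dy":0,"dz":3,"twist":0,"gripper":1},{"dx":0,"dy":0,"dz":5.5,"twist":0,"gripper":1},{"dx":0,"dy":0,"dz":6.1,"twist":0,"gripper":1},{"dx":0,"dy":0,"dz":6.2,"twist":0,"gripper":1},{"dx":0,"dy":0,"dz":6.2,"twist":0,"gripper":1},{"dx":0,"dy":0,"dz":6.2,"twist":0,"gripper":1}]' >/dev/null; python3 jf.py; python3 -m pendant '[{"dx":0,"dy":0,"dz":0.05,"twist":0,"gripper":1},{"dx":0,"dy":0,"dz":0.1,"twist":0,"gripper":1},{"dx":0,"dy":0,"dz":0.1,"twist":0,"gripper":1}]' >/dev/null; python3 jf.py; python3 rs.py z.026
```

```text
jig mm -57.2 33.0 z 16.3 F -0.1 0.6 -1.1 M [ 0.05 -0.04 -0.02] t 27.8
jig mm -57.4 32.3 z 14.9 F -0.1 0.3 -0.3 M [-0.05  0.01 -0.03] t 28.05
stripes n 22 gap 0.0604 width 0.0493 C [ 0.4076 -0.2097] ang stripes -8.9 ang axis -7.81
jig mm -58.7 32.4 TCP [ 0.4089 -0.2101  0.0148]
```

```bash
python3 -m pendant '[{"dx":0,"dy":0,"dz":0.05,"twist":0,"gripper":1},{"dx":0,"dy":0,"dz":0.1,"twist":0,"gripper":1},{"dx":0,"dy":0,"dz":0.1,"twist":0,"gripper":1}]' >/dev/null; python3 jf.py; python3 -m pendant '[{"dx":0.3,"dy":0.2,"dz":0.05,"twist":0,"gripper":1},{"dx":0.6,"dy":0.4,"dz":0.05,"twist":0,"gripper":1},{"dx":0.6,"dy":0.6,"dz":0.05,"twist":0,"gripper":1},{"dx":0.6,"dy":0.7,"dz":0.05,"twist":0,"gripper":1},{"dx":0.6,"dy":0.8,"dz":0.05,"twist":0,"gripper":1},{"dx":0.6,"dy":0.8,"dz":0.05,"twist":0,"gripper":1},{"dx":0.6,"dy":0.8,"dz":0.05,"twist":0,"gripper":1}]' >/dev/null; python3 jf.py; python3 rs.py z.026
```

```text
jig mm -57.4 32.2 z 14.7 F -3.0 1.2 6.0 M [0.44 0.49 0.03] t 28.35
jig mm -50.4 25.3 z 14.7 F -1.1 6.4 6.9 M [ 1.12 -0.08 -0.12] t 28.93
stripes n 22 gap 0.0603 width 0.0492 C [ 0.4135 -0.2177] ang stripes -9.13 ang axis -7.8
jig mm -51.7 25.5 TCP [ 0.4148 -0.2181  0.0147]
```

Now push gently into both fences.

```bash
python3 -m pendant '[{"dx":0,"dy":0.1,"dz":0,"twist":0,"gripper":1},{"dx":0.15,"dy":0.1,"dz":0,"twist":0,"gripper":1},{"dx":0.3,"dy":0.1,"dz":0,"twist":0,"gripper":1},{"dx":0.35,"dy":0.1,"dz":0,"twist":0,"gripper":1},{"dx":0.35,"dy":0.1,"dz":0,"twist":0,"gripper":1}]' >/dev/null; python3 jf.py; python3 -m pendant '[{"dx":0.1,"dy":0.1,"dz":-0.05,"twist":0,"gripper":1},{"dx":0.1,"dy":0.1,"dz":-0.05,"twist":0,"gripper":1},{"dx":0.1,"dy":0.1,"dz":-0.05,"twist":0,"gripper":1}]' >/dev/null; python3 jf.py;  python3 rs.py z.026
```

```text
jig mm -49.8 25.1 z 14.5 F -13.3 9.2 16.6 M [ 2.29  1.92 -0.42] t 29.4
jig mm -49.5 25.1 z 14.5 F -15.2 13.6 16.5 M [ 2.88  2.07 -0.55] t 29.65
stripes n 22 gap 0.0605 width 0.0492 C [ 0.4145 -0.2182] ang stripes -8.85 ang axis -7.75
jig mm -50.7 25.1 TCP [ 0.4156 -0.2184  0.0145]
```

```bash
python3 go.py .6648 .0148 .075 90.2; python3 -m pendant '[{"dx":-0.1,"dy":-0.05,"dz":-0.2,"twist":0,"gripper":1},{"dx":-0.1,"dy":-0.05,"dz":-3,"twist":0,"gripper":1},{"dx":-0.1,"dy":-0.05,"dz":-6,"twist":0,"gripper":1},{"dx":21,"dy":-26.9,"dz":-6.2,"twist":-99,"gripper":1},{"dx":21,"dy":-26.9,"dz":-6.2,"twist":-99,"gripper":1},{"dx":21,"dy":-26.9,"dz":-6.2,"twist":-99,"gripper":1},{"dx":21,"dy":-26.9,"dz":-6.2,"twist":-99,"gripper":1},{"dx":21,"dy":-26.9,"dz":-6.2,"twist":-99,"gripper":1},{"dx":21,"dy":-26.9,"dz":-6.2,"twist":-99,"gripper":1},{"dx":21,"dy":-26.9,"dz":-6.2,"twist":-99,"gripper":1},{"dx":21,"dy":-26.9,"dz":-6.2,"twist":-99,"gripper":1},{"dx":21,"dy":-26.9,"dz":-6.2,"twist":-99,"gripper":1},{"dx":21,"dy":-26.9,"dz":-6.2,"twist":-99,"gripper":1},{"dx":21,"dy":-26.9,"dz":-6.2,"twist":-99,"gripper":1},{"dx":21,"dy":-26.9,"dz":-6.2,"twist":-99,"gripper":1},{"dx":21,"dy":-26.9,"dz":-6.2,"twist":-99,"gripper":1},{"dx":21,"dy":-26.9,"dz":-6.2,"twist":-99,"gripper":1},{"dx":21,"dy":-26.9,"dz":-6.2,"twist":-99,"gripper":1},{"dx":21,"dy":-26.9,"dz":-6.2,"twist":-99,"gripper":1},{"dx":21,"dy":-26.9,"dz":-6.2,"twist":-99,"gripper":1}]' | grep -E "posi|width|grip|ft"; python3 go.py .6648 .0148 .03 90.2; python3 rs.py .0113
```

```text
dx 20.96 dy -26.94 dz -6.01 twist -99.1 pos [ 0.4156 -0.2184  0.0145] yaw -8.9 dist 34.7 t 29.7 tilt [-0.0054  0.0078]
position: [0.6666, 0.0116, 0.0754]
ft_force: [-0.7, 0.5, -0.9]
width: 0.0483
grip_force: 53.4
dx 0.32 dy -0.18 dz 4.54 twist -0.3 pos [0.6666 0.0116 0.0754] yaw 89.9 dist 4.6 t 31.37 tilt [-0.0003  0.    ]
stripes n 22 gap 0.0605 width 0.0513 C [0.6662 0.0097] ang stripes 89.84 ang axis -80.61
jig mm 163.0 289.0 TCP [0.6666 0.0116 0.0755]
```

```bash
python3 -m pendant '[{"dx":0.3,"dy":-0.18,"dz":2,"twist":-0.3,"gripper":1},{"dx":0.3,"dy":-0.18,"dz":4,"twist":-0.3,"gripper":1},{"dx":0.3,"dy":-0.18,"dz":4.6,"twist":-0.3,"gripper":1},{"dx":0.3,"dy":-0.18,"dz":4.6,"twist":-0.3,"gripper":1},{"dx":0.3,"dy":-0.18,"dz":4.6,"twist":-0.3,"gripper":1},{"dx":0.3,"dy":-0.18,"dz":4.6,"twist":-0.3,"gripper":1}]' | grep -E "posi|ft"; python3 rs.py .0113; cat > q.py <<'E'
from h import *
import pickle
c,s=pickle.load(open('last.pkl','rb'))
f=c["frame"].astype(float);Y=np.clip(np.minimum(f[...,1],f[...,2])-f[...,0]-60,0,None)
rows=Y[:,250:316].mean(1);print("yellow rows",[int(i) for i in np.nonzero(rows[:200]>40)[0]])
for y in (20,40,60): print(y,[int(i) for i in np.nonzero(Y[y,180:380]>40)[0]+180])
print(w2p(c,[[.6648,.0143+.051,.02],[.6648-.026,.0143+.09,.02],[.6648+.026,.0143+.09,.02]]))
r,g=f[...,2],f[...,1]
for y in (195,205,215): # panel side edges ahead of the fingers
    q=np.nonzero((r[y]>90)&(g[y]<70))[0];q=q[(q>210)&(q<360)];print(y,q.min(),q.max(),p2w(c,[(q.min()-.5,y),(q.max()+.5,y)],s["position"][2]+.0113)[:,:2].round(4).tolist())
E
python3 q.py
```

```text
position: [0.6657, 0.0146, 0.0312]
ft_force: [0.7, 0.1, -0.1]
stripes n 22 gap 0.0603 width 0.0492 C [0.6661 0.0128] ang stripes 90.06 ang axis -88.43
jig mm 162.4 292.1 TCP [0.6658 0.0146 0.0315]
yellow rows [104, 105, 106, 107, 108, 155, 156, 157, 158]
20 [218, 219, 220, 221, 338, 339, 340, 341]
40 [218, 219, 220, 221, 222, 337, 338, 339, 340, 341]
60 [219, 220, 221, 222, 223, 336, 337, 338, 339, 340]
[[279.93655898 156.35229105]
 [222.252237    69.119972  ]
 [338.41815453  69.87629283]]
195 211 341 [[0.636, 0.0518], [0.6906, 0.0521]]
205 211 340 [[0.6358, 0.0474], [0.6905, 0.0478]]
215 211 340 [[0.6355, 0.043], [0.6907, 0.0434]]
```

```bash
python3 -m pendant '[{"dx":0.12,"dy":-0.1,"dz":0.4,"twist":-0.1,"gripper":1},{"dx":0.12,"dy":-0.1,"dz":0.75,"twist":-0.1,"gripper":1},{"dx":0.12,"dy":-0.1,"dz":0.85,"twist":-0.1,"gripper":1},{"dx":0.12,"dy":-0.1,"dz":0.85,"twist":-0.1,"gripper":1},{"dx":0.12,"dy":-0.1,"dz":0.85,"twist":-0.1,"gripper":1}]' | grep -E "posi|ft"; python3 rs.py .0113
```

```text
position: [0.6645, 0.016, 0.0229]
ft_force: [-0.5, 0.8, 5.0]
stripes n 22 gap 0.0605 width 0.0494 C [0.6649 0.0141] ang stripes 90.16 ang axis -88.29
jig mm 161.0 293.2 TCP [0.6645 0.016  0.0228]
```

Contact was made at 5 N with the panel centre at (.6649,.0141) against the pad's (.6648,.0143). Release, retreat and check.

```bash
python3 -m pendant '[{"dx":0,"dy":0,"dz":0,"twist":0,"gripper":-1},{"dx":0,"dy":0,"dz":0,"twist":0,"gripper":-1},{"dx":0,"dy":0,"dz":0,"twist":0,"gripper":-1},{"dx":0,"dy":0,"dz":0,"twist":0,"gripper":-1},{"dx":0,"dy":0,"dz":-3,"twist":0,"gripper":-1},{"dx":0,"dy":0,"dz":-7,"twist":0,"gripper":-1},{"dx":0,"dy":0,"dz":-11,"twist":0,"gripper":-1},{"dx":-8,"dy":0,"dz":-13,"twist":0,"gripper":-1},{"dx":-8,"dy":0,"dz":-13,"twist":0,"gripper":-1},{"dx":-8,"dy":0,"dz":-13,"twist":0,"gripper":-1},{"dx":-8,"dy":0,"dz":-13,"twist":0,"gripper":-1},{"dx":-8,"dy":0,"dz":-13,"twist":0,"gripper":-1}]' | grep posi; python3 - <<'E'
from h import *
c=read_camera('wrist');f=c["frame"].astype(int);b,g,r=f[...,0],f[...,1],f[...,2]
red=((r>90)&(g<70)&(b<70)&(r>2*g)).astype(np.uint8);red=cv2.morphologyEx(red,cv2.MORPH_CLOSE,np.ones((9,1)))
n,l,st,ce=cv2.connectedComponentsWithStats(red)
for i in range(1,n):
    if st[i,4]>800:
        B=p2w(c,cv2.boxPoints(cv2.minAreaRect(np.argwhere(l==i)[:,::-1].astype(np.float32))),.034)[:,:2];print(st[i],B.mean(0).round(4),B.round(4).tolist())
print(w2p(c,[[.6648,.0143,.034],[.6652,-.1109,.034]]))
m=((r>170)&(g>120)&(b<80)).astype(np.uint8);n,l,st,ce=cv2.connectedComponentsWithStats(m)
for i in range(1,n):
    if st[i,4]>150: print("yellow",st[i],p2w(c,[ce[i]],.034)[0,:2].round(4))
E
python3 go.py .581 .319 .15 177.5
```

```text
position: [0.6643, -0.0641, 0.1504]
[ 250   35   67  134 7500] [0.6647 0.0149] [[0.6399, 0.0643], [0.6886, 0.0646], [0.6916, -0.0344], [0.6386, -0.0349]]
[ 219   60   25   89 1973] [0.6246 0.0138] [[0.6161, 0.0467], [0.633, 0.0471], [0.6335, -0.0189], [0.6157, -0.0195]]
[[283.1428265  104.69794938]
 [282.3595698  255.69618614]]
yellow [  137     0   348   368 44472] [ 0.7107 -0.0385]
yellow [249   0  70   9 187] [0.6637 0.0844]
yellow [  486     0    74   338 11416] [ 0.8864 -0.0643]
yellow [ 469   89   54  230 2070] [ 0.8496 -0.0766]
yellow [ 11 195  24  69 723] [ 0.432  -0.0882]
yellow [  29  195  119  107 8029] [ 0.498  -0.0948]
yellow [252 194  62 106 308] [ 0.6514 -0.0827]
yellow [256 220  56   9 492] [ 0.6658 -0.0819]
yellow [  2 222  14  39 184] [ 0.4134 -0.1052]
yellow [258 284  52   8 414] [ 0.6664 -0.1418]
yellow [ 82 379  34  41 933] [ 0.4682 -0.2843]
yellow [466 382  27  38 526] [ 0.8789 -0.2887]
dx 38.31 dy -7.96 dz 0.05 twist -87.0 pos [ 0.6642 -0.0634  0.15  ] yaw 90.5 dist 39.1 t 33.48 tilt [-0.0017  0.0008]
```

```bash
python3 -m pendant '[{"dx":38.3,"dy":-8,"dz":0,"twist":-87,"gripper":-1},{"dx":38.3,"dy":-8,"dz":0,"twist":-87,"gripper":-1},{"dx":38.3,"dy":-8,"dz":0,"twist":-87,"gripper":-1},{"dx":38.3,"dy":-8,"dz":0,"twist":-87,"gripper":-1},{"dx":38.3,"dy":-8,"dz":0,"twist":-87,"gripper":-1},{"dx":38.3,"dy":-8,"dz":0,"twist":-87,"gripper":-1},{"dx":38.3,"dy":-8,"dz":0,"twist":-87,"gripper":-1},{"dx":38.3,"dy":-8,"dz":0,"twist":-87,"gripper":-1},{"dx":38.3,"dy":-8,"dz":0,"twist":-87,"gripper":-1},{"dx":38.3,"dy":-8,"dz":0,"twist":-87,"gripper":-1},{"dx":38.3,"dy":-8,"dz":0,"twist":-87,"gripper":-1},{"dx":38.3,"dy":-8,"dz":0,"twist":-87,"gripper":-1},{"dx":38.3,"dy":-8,"dz":0,"twist":-87,"gripper":-1},{"dx":38.3,"dy":-8,"dz":0,"twist":-87,"gripper":-1},{"dx":38.3,"dy":-8,"dz":0,"twist":-87,"gripper":-1},{"dx":38.3,"dy":-8,"dz":0,"twist":-87,"gripper":-1},{"dx":38.3,"dy":-8,"dz":0,"twist":-87,"gripper":-1}]' | grep posi; python3 go.py .581 .319 .067 177.5
```

```text
position: [0.5811, 0.3179, 0.1511]
dx 0.02 dy 0.11 dz 8.41 twist -0.1 pos [0.5811 0.3179 0.1511] yaw 177.4 dist 8.4 t 34.9 tilt [-0.0002 -0.    ]
```

```bash
python3 -m pendant '[{"dx":0,"dy":0.1,"dz":4,"twist":0,"gripper":-1},{"dx":0,"dy":0.1,"dz":8,"twist":0,"gripper":-1},{"dx":0,"dy":0.1,"dz":8.4,"twist":0,"gripper":-1},{"dx":0,"dy":0.1,"dz":8.4,"twist":0,"gripper":1},{"dx":0,"dy":0.1,"dz":8.4,"twist":0,"gripper":1},{"dx":0,"dy":0.1,"dz":8.4,"twist":0,"gripper":1},{"dx":0,"dy":0.1,"dz":8.4,"twist":0,"gripper":1},{"dx":0,"dy":0.1,"dz":8.4,"twist":0,"gripper":1},{"dx":0,"dy":0.1,"dz":8.4,"twist":0,"gripper":1},{"dx":0,"dy":0.1,"dz":8.4,"twist":0,"gripper":1}]' 60 | grep -E "posi|ft|wid|grip"; python3 -m pendant '[{"dx":0,"dy":0,"dz":-0.2,"twist":7,"gripper":1},{"dx":0,"dy":0,"dz":-0.2,"twist":14,"gripper":1},{"dx":0,"dy":0,"dz":-0.2,"twist":21,"gripper":1},{"dx":0,"dy":0,"dz":-0.2,"twist":28,"gripper":1},{"dx":0,"dy":0,"dz":-0.2,"twist":35,"gripper":1},{"dx":0,"dy":0,"dz":-0.2,"twist":42,"gripper":1},{"dx":0,"dy":0,"dz":-0.2,"twist":49,"gripper":1},{"dx":0,"dy":0,"dz":-0.2,"twist":56,"gripper":1},{"dx":0,"dy":0,"dz":-0.2,"twist":63,"gripper":1},{"dx":0,"dy":0,"dz":-0.2,"twist":70,"gripper":1},{"dx":0,"dy":0,"dz":-0.2,"twist":76,"gripper":1},{"dx":0,"dy":0,"dz":-0.2,"twist":80,"gripper":1},{"dx":0,"dy":0,"dz":-0.2,"twist":83,"gripper":1},{"dx":0,"dy":0,"dz":-0.2,"twist":84,"gripper":1},{"dx":0,"dy":0,"dz":-0.2,"twist":84,"gripper":1}]'; python3 -c "
from bench import *
print(observe()['moment'])"; python3 go.py .581 .319 .067 97.3
```

```text
position: [0.5822, 0.3209, 0.0698]
ft_force: [0.6, 5.6, 6.2]
width: 0.0146
grip_force: 61.7
time: 36.98
position: [0.5805, 0.3194, 0.0699]
orientation: [[-0.064, 0.998, -0.001], [0.998, 0.064, -0.0], [-0.0, -0.001, -1.0]]
ft_force: [-4.8, -0.8, 4.7]
width: 0.0147
grip_force: 64.8
[-0.00230873  0.90266447  1.21652654]
dx -0.04 dy 0.05 dz 0.29 twist -3.6 pos [0.5805 0.3194 0.0699] yaw 93.7 dist 0.3 t 36.98 tilt [-0.001  -0.0002]
```

```bash
python3 -m pendant '[{"dx":0,"dy":0,"dz":0,"twist":-2,"gripper":-1},{"dx":0,"dy":0,"dz":0,"twist":-2,"gripper":-1},{"dx":0,"dy":0,"dz":0,"twist":-2,"gripper":-1},{"dx":0,"dy":0,"dz":0,"twist":-2,"gripper":-1},{"dx":0,"dy":0,"dz":-4,"twist":-2,"gripper":-1},{"dx":0,"dy":0,"dz":-8,"twist":-2,"gripper":-1},{"dx":0,"dy":0,"dz":-12,"twist":-2,"gripper":-1},{"dx":0,"dy":0,"dz":-18,"twist":-2,"gripper":-1},{"dx":0,"dy":0,"dz":-18,"twist":-2,"gripper":-1},{"dx":0,"dy":0,"dz":-18,"twist":-2,"gripper":-1}]' | grep -E "posi|wid"; python3 - <<'E'
from h import *
def bar(c,lo):
    u0=w2p(c,[[.581,.319,.09]])[0];f=c["frame"].astype(int);b,g,r=f[...,0],f[...,1],f[...,2]
    m=((r>90)&(g<70)&(b<70)&(r>2*g));m=m.astype(np.uint8)
    n,l,st,ce=cv2.connectedComponentsWithStats(m)
    for i in range(1,n):
        if st[i,4]>lo and np.hypot(*(ce[i]-u0))<60:
            q=np.argwhere(l==i)[:,::-1].astype(float);P=p2w(c,q,.09)[:,:2];w,v=np.linalg.eigh(np.cov(P.T));print(st[i],P.mean(0).round(4),np.degrees(np.arctan2(v[1,1],v[0,1])).round(1))
print("wrist");w=read_camera('wrist');bar(w,300)
t=read_camera('top');print("top now");bar(t,40);print("top start");t["frame"]=cv2.imread('pics/top0.png');bar(t,40)
print(observe()["ft_force"])
E
```

```text
position: [0.5828, 0.3196, 0.2574]
width: 0.0854
wrist
[ 270  136   17  101 1390] [0.58  0.329] 95.7
top now
top start
[154 165  36  13 196] [0.5745 0.3241] 99.9
[ 0.23213423  0.24127644 -1.10731169]
```

```bash
python3 - <<'E'
from h import *
t=read_camera('top');f=t["frame"].astype(int);b,g,r=f[...,0],f[...,1],f[...,2]
def cen(m,n):
    mm=np.zeros_like(m);mm[125:175,258:350]=m[125:175,258:350]
    k,l,st,ce=cv2.connectedComponentsWithStats(mm.astype(np.uint8))
    for i in range(1,k):
        if st[i,4]>20: print(n,st[i],p2w(t,[ce[i]],.034)[0,:2].round(4))
cen((r>90)&(g<60)&(b<60)&(r>2*g),"red")
cen((r>150)&(g>110)&(b<80),"yel")
E
```

```text
red [263 136  34  18 495] [0.663  0.0132]
red [269 157  24   6 129] [0.6181 0.0137]
yel [347 125   3  14  29] [ 0.7005 -0.1901]
yel [332 135   3  15  40] [ 0.6681 -0.1428]
yel [312 136   3  15  40] [ 0.6642 -0.0835]
yel [276 171  74   4 123] [ 0.5717 -0.1002]
```

```bash
python3 -c "
from bench import *
print(job_done())"
```

```text
the job is handed in; nothing more can be done
None
```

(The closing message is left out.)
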